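# Cramp heel blocks in the wedge fixture

## Robot

A 7-joint arm with a two-finger parallel gripper is mounted at the origin on the work surface. World frame = base frame: x ahead of the robot, y to its left, z up, the work surface at z = 0. Lengths are in m, angles in rad, forces in N, time in s.
With the tool pointing down it reaches from about 0.425 to 1.025 m from the base axis. Payload 9.4 kg.
Tool frame: the origin (TCP) lies at the very end of the fingers, on their centre line; the grasp point (between the pads) lies 19 mm behind it; z points along the fingers, y is the direction in which the jaws open and shut (so a half turn about z gives the same grasp; the last joint's range is limited). The gripper opens to 93 mm and grips with 3 to 60 N. Pads are 15 mm wide; open, the fingers measure 128 mm over their backs; the gripper's body (75 mm by 188 mm) begins 65 mm behind the grasp point.
Start: joints at [-1.367, 0.599, -0.003, 1.599, 0.002, 0.943, -0.08], TCP at [0.201, 0.697, 0.184] pointing down, gripper open.
Joint ranges: [-2.57, 2.57], [-0.35, 1.97], [-1.29, 1.29], [0.11, 2.56], [-1.05, 4.19], [0.11, 1.86], [-2.63, 2.63]. Speed limits (rad/s): [2.22, 2.22, 3.01, 3.01, 3.14, 3.14, 3.14].

## Interface

Orientations are given as a 3x3 rotation matrix whose columns are the frame's x, y, z axes.
In Python, from cell import * gives the robot as it stands.
- The arm moves only by the shell command python3 -m pendant 'ROWS' [FORCE]. ROWS is text: rows parted by semicolons, each of 7 numbers parted by spaces: the shift along the tool's x, y, z in m, then the turn, a rotation vector about the tool's x, y, z in degrees, then the opening in per cent of the stroke, from 0 (shut) to 100 (fully open). In form: tx ty tz wx wy wz claw; .... A call has 1 to 8 rows; each row shifts and turns the commanded pose from where the row before left it, along the tool's axes as they then stand; what a row does not reach is not made up. A row lasts 1/12 s, in which the tool goes at most 41.7 mm and 7.16 degrees, less where a joint would pass 70% of its speed; a pose out of reach is approached as far as the arm can. A call is refused whole if a number of a shift passes 0.0417 or a number of a turn 7.16, either way. A call with a gripper value outside its range is refused whole. The fingers move at their own pace and stop on an object; FORCE is the grip in N (left out, the last holds). Time passes only in rows, so rows that do not move let the fingers close. It gives the time, the measured TCP pose, the force and the opening at its end, in the units of the state.
- sense(): the state, without advancing time (a new reading comes with each control period).
- capture(name): name is "scene" or "top" or "wrist"; returns the picture (480x640x3 uint8, red, green, blue); there is no depth.
- camera_model(name): a dict with "intrinsics" (3x3 intrinsics, pixels), "T" (4x4, takes a point from camera to world coordinates); the wrist camera has in their place "hand_eye" (4x4, takes a point from camera to tool coordinates, whose origin is the TCP and whose axes are the flange's). Camera axes: x right, y up, looking along -z (the intrinsics and any distortion apply to the point x, -y, -z); pixel columns grow to the right and rows downward; lengths in m; the calibration is good to about 2 mm. A picture is of the moment at which its call begins: read the wrist's pose just before it. camera_model takes no time and is no camera call.
- sign_off(): hands the job in, once; it reports no verdict.
The state is a dict: "time_s": time; "qpos": joint angles; "dq": joint speeds; "joint_torque": joint torques, N m; "tcp_pos": TCP position; "orientation": TCP orientation; "ft_force": force on the tool from outside, world axes, zero at the start; "torque": the same for the moment, N m; "gripper_width": opening from 0.0 (shut) to 1.0 (fully open).
Only numpy, scipy, OpenCV 4.12 (cv2) and the standard library are available. Lean on these libraries where they do the work, as an engineer would, in place of code of your own. Each camera call takes 0.05 s, during which the arm holds its last target.

## Task

Stand every loose wooden heel block in a bay of its own in the cramping fixture, flat face towards that bay's front stop, then press the sprung treadle right down to its stop so that the pusher squares all the blocks up against their front stops, and let it come up. Then, with the mallet and not with the gripper, tap in the wedge of each loaded bay until it goes no further and its jaw holds the block tight, and finally lay the mallet back on its cork mat. Leave the shoe last, glue jar and tack tin where they are.

Things in the scene. Friction and masses are not known exactly. Their poses are not given: they have to be found in the camera images.
- fixture: cramping fixture fixed on the bench: steel bed 12 mm thick with three open-topped bays in a row along its y, 88 mm apart. A bay is 50 mm wide: fixed cheek on its -y side, sliding jaw on its +y side (both 36 mm above the bed), steel front stop (24 mm wide, 30 high) at its -x end, pusher pad 121 mm beyond the stop. Origin: on the bench under bay 2's stop face; x away from the robot, stops to pusher
- bay1 (a point): bay of lowest y: point on the bed's top (12 mm over the bench) at the front stop's face, midway across the 50 mm bay; axes as the fixture's. A block set down with its flat face about 32 mm beyond the stop (+x) leaves room for fingers at both its ends; the treadle then closes the gap
- bay2 (a point): bay 2: the same point, middle bay
- bay3 (a point): bay 3: the same point, bay of highest y
- wedge1 (a joint): travel q (m, 0 to 0.050) of bay 1's dark wooden wedge in the fixture's +x direction. Its butt face (31 mm wide, 34 high, facing -x) is centred q - 55 mm in x, +35.5 mm in y, +18 mm in z from point bay1. Friction of 4 N holds it anywhere. It moves the jaw -y, narrowing the bay by q/4. On a squared-up block it comes tight at q = 0.032 to 0.043, by the block's width; 8 to 15 N then moves it no further
- wedge2 (a joint): the same for bay 2 (measured from bay2)
- wedge3 (a joint): the same for bay 3 (measured from bay3)
- treadle (a joint): angle (rad) of the sprung treadle at the fixture's -y end: 0 up, 0.40 at its bottom stop; about 5 N on the pad to start it, 12 N at the stop; springs back up when let go. It drives the pusher 65 mm towards the stops, where its pads stand 56 mm from the stop faces
- treadle_pad (a point): top of the rubber pad (55 x 46 mm) on the treadle, near its free end, 90 mm to -x of the hinge, about 63 mm over the bench when up and 28 mm when down; press down here. The hinge axis runs along the fixture's y
- heel1: wooden heel block, D-shaped from above: 54 mm long along its x, 40 mm wide along its y, 45 mm high; flat face at its -x end, half-round back at its +x end. Origin: centre of the underside (27 mm from either end). Stands loose on the bench to the robot's right; absent in some starts
- heel2: wooden heel block, D-shaped from above: 54 mm long along its x, 41 mm wide along its y, 45 mm high; flat face at its -x end, half-round back at its +x end. Origin: centre of the underside (27 mm from either end). Stands loose on the bench to the robot's right; absent in some starts
- heel3: wooden heel block, D-shaped from above: 54 mm long along its x, 42 mm wide along its y, 45 mm high; flat face at its -x end, half-round back at its +x end. Origin: centre of the underside (27 mm from either end). Stands loose on the bench to the robot's right; absent in some starts
- heel1_flat (a point): centre of heel1's flat face, 22.5 mm above its underside, at its -x end
- heel2_flat (a point): centre of heel2's flat face, 22.5 mm above its underside, at its -x end
- heel3_flat (a point): centre of heel3's flat face, 22.5 mm above its underside, at its -x end
- mallet: wooden mallet, about 0.42 kg, lying on its side: rectangular head 110 mm (along its x, with a flat grey striking face at each end) x 50 mm (y) x 44 mm (z); handle 22 mm wide (x), 24 mm high (z), along its +y from the head, ending 225 mm from the head's centre. Origin: centre of the head's underside; handle axis 22 mm above it; it balances inside the head, about 11 mm from the head's centre
- mallet_grip (a point): point on the mallet's handle axis 45 mm to +y of the head's centre: a good grip, fingers closing along the mallet's x
- mat: cork mat, 180 mm (x) x 250 mm (y) x 4 mm, fixed on the bench to the robot's left, where the mallet lies and belongs. Origin: centre of the underside
- jaw1: sliding jaw of bay 1 (58 mm long in x, 34 mm high) that its wedge presses against the block. Origin: its bed-level corner at the stop end, on the face towards the bay
- jaw2: the same for bay 2
- jaw3: the same for bay 3
- shoe_last: bystander: wooden shoe last, 250 mm long, 108 mm high; leave alone
- glue_jar: bystander: closed jar, 64 mm across, 70 mm high; leave alone
- tack_tin: bystander: closed round tin, 52 mm across, 34 mm high, in front of the fixture's right end; leave alone
Things that resemble listed ones, but are neither listed nor needed, are in the scene too. What is shaped like the heel3 but pink is not meant.

How it is judged:
By the outcome, as a careful person would: the job done as asked, in the order asked, and still so for the second after the job is handed in, with the robot touching nothing.
Of heel1, heel2, heel3 only 2 to 3 are there at a start; the rules pass over those that are not, and their reading is None.
At some moment in a run one of mallet may be knocked a few centimetres aside while the robot is not near it.
Once in a run the grip may slacken for a moment while it holds something.
It also fails if it takes over 210 s, if anything falls off the work surface, if the arm or the gripper's body presses on something with over 40 N, if the wrist force passes 120 N, or if a joint passes its speed limit or range.

## Working session

There is one attempt and no reset: what is moved stays moved. The work goes in short steps, Python scripts to look and compute and a shell command to move; the robot and the scene stay as the last step left them, time stands still between calls to the robot, and variables do not carry over. Pictures are saved under pics/ and viewed, and the job is handed in when it is done.

```bash
ls; mkdir -p pics
python3 - <<'E'
from cell import *
import cv2, numpy as np
np.set_printoptions(precision=4,suppress=True)
s=sense()
print(s)
for n in ("scene","top","wrist"):
    im=capture(n); cv2.imwrite(f"pics/{n}0.png",im[:,:,::-1]); print(n,camera_model(n))
E
```

```text
pics
{'time_s': 0.0, 'qpos': array([-1.3667,  0.6001, -0.0025,  1.6001,  0.0018,  0.9429, -0.0798]), 'dq': array([ 0.0021, -0.0002, -0.0025,  0.0016, -0.0008,  0.0007, -0.0001]), 'joint_torque': array([ -0.    , -76.5081,   1.4975, -25.2361,  -0.0524,   0.0169,
         0.0001]), 'tcp_pos': array([0.2008, 0.6961, 0.1831]), 'orientation': array([[-0.9608,  0.2771, -0.0003],
       [ 0.2771,  0.9608, -0.0015],
       [-0.0002, -0.0015, -1.    ]]), 'ft_force': array([-0.6091,  0.6453, -0.5156]), 'torque': array([ 0.0167, -0.0134,  0.0211]), 'gripper_width': 0.9970616068373297}
scene {'intrinsics': array([[615.3676,   0.    , 327.6241],
       [  0.    , 615.3676, 241.1103],
       [  0.    ,   0.    ,   1.    ]]), 'T': array([[ 0.6835, -0.4884,  0.5425,  1.2824],
       [ 0.7298,  0.4744, -0.4923, -0.7262],
       [-0.0169,  0.7324,  0.6807,  1.0568],
       [ 0.    ,  0.    ,  0.    ,  1.    ]])}
top {'intrinsics': array([[472.8298,   0.    , 324.8272],
       [  0.    , 472.8298, 241.7704],
       [  0.    ,   0.    ,   1.    ]]), 'T': array([[ 0.0079,  0.9925, -0.1222,  0.3691],
       [-0.9999,  0.0066, -0.0114, -0.019 ],
       [-0.0105,  0.1222,  0.9924,  1.2381],
       [ 0.    ,  0.    ,  0.    ,  1.    ]])}
wrist {'intrinsics': array([[353.8054,   0.    , 318.2452],
       [  0.    , 353.8054, 243.7579],
       [  0.    ,   0.    ,   1.    ]]), 'hand_eye': array([[-0.0002,  0.9618,  0.2736,  0.0753],
       [ 1.    ,  0.0004, -0.0004,  0.0015],
       [-0.0005,  0.2736, -0.9618, -0.2002],
       [ 0.    ,  0.    ,  0.    ,  1.    ]])}
```

View pics/scene0.png

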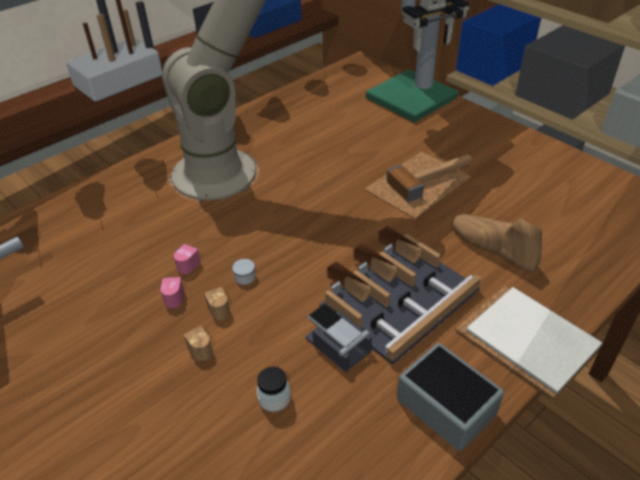

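View pics/top0.png

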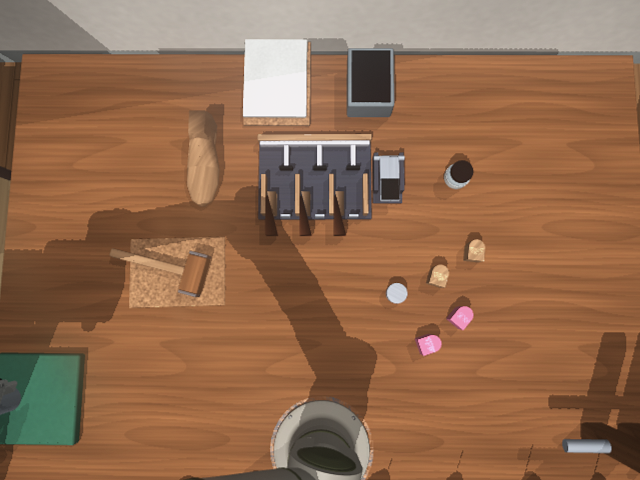

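View pics/wrist0.png

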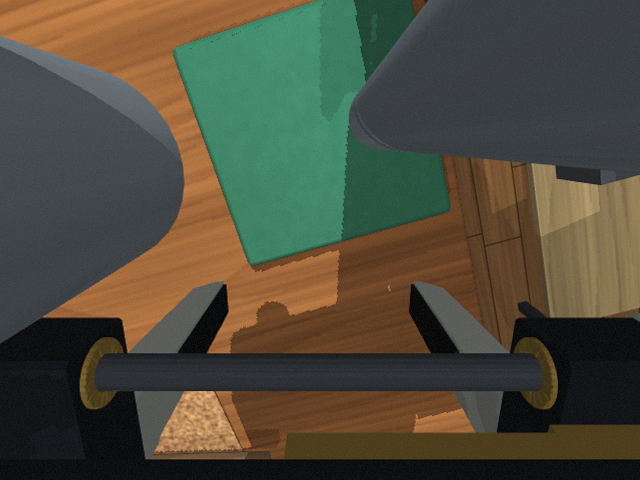

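```bash
cat > h.py <<'E'
from cell import *
import cv2, numpy as np
np.set_printoptions(precision=4,suppress=True)
def cam(name,s=None):
    c=camera_model(name); K=np.array(c["intrinsics"])
    if "T" in c: return K,np.array(c["T"])
    s=s or sense(); T=np.eye(4); T[:3,:3]=s["orientation"]; T[:3,3]=s["tcp_pos"]
    return K,T@np.array(c["hand_eye"])
def ray(KT,u,v):
    K,T=KT; d=np.array([(u-K[0,2])/K[0,0],-(v-K[1,2])/K[1,1],-1.])
    return T[:3,3],T[:3,:3]@d
def onz(KT,u,v,z):
    o,d=ray(KT,u,v); return o+d*(z-o[2])/d[2]
def proj(KT,p):
    K,T=KT; q=T[:3,:3].T@(np.array(p)-T[:3,3]); return np.array([K[0,0]*q[0]/-q[2]+K[0,2],K[1,1]*-q[1]/-q[2]+K[1,2]])
def tri(*obs):
    A=np.zeros((3,3));b=np.zeros(3)
    for KT,u,v in obs:
        o,d=ray(KT,u,v); d=d/np.linalg.norm(d); P=np.eye(3)-np.outer(d,d); A+=P;b+=P@o
    x=np.linalg.solve(A,b)
    return x,[np.linalg.norm((np.eye(3)-np.outer(d/np.linalg.norm(d),d/np.linalg.norm(d)))@(x-o)) for o,d in [ray(*ob) for ob in obs]]
def snap(name,tag):
    s=sense(); im=capture(name)[:,:,::-1].copy(); cv2.imwrite(f"pics/{tag}.png",im); 
    KT=cam(name,s); np.savez(f"pics/{tag}.npz",K=KT[0],T=KT[1]); return im,KT
def load(tag):
    z=np.load(f"pics/{tag}.npz"); return cv2.imread(f"pics/{tag}.png"),(z["K"],z["T"])
def crop(im,x0,y0,x1,y1,k,tag):
    cv2.imwrite(f"pics/{tag}.png",cv2.resize(im[y0:y1,x0:x1],None,fx=k,fy=k,interpolation=cv2.INTER_CUBIC))
def move(p,yaw=None):
    "needed tool-frame shift to world point p, and turn about tool z to make tool y-axis at heading yaw deg"
    s=sense();R=s["orientation"]; d=R.T@(np.array(p)-s["tcp_pos"]); print("t",round(s["time_s"],2),"tcp",s["tcp_pos"],"shift",d)
    cur=np.degrees(np.arctan2(R[1,1],R[0,1])); 
    tilt=np.degrees(np.arccos(-R[2,2]));print("tool y heading",cur,"tilt",tilt,"F",s["ft_force"],"g",s["gripper_width"])
    if yaw is not None:
        a=(yaw-cur+90)%180-90; print("wz (tool, down):",-a)
E
python3 - <<'E'
from h import *
for n in("scene","top"):
    im,KT=snap(n,n+"1")
    if n=="top": crop(im,240,120,500,320,3,"topc1")
    else: crop(im,150,220,490,400,2.3,"scenec1")
KT=load("top1")[1]
for u,v in [(440,275),(476,251)]: print(onz(KT,u,v,.045))
for u,v in [(353,213),(320,213),(287,213)]: print(onz(KT,u,v,.042))
print(onz(KT,197,274,.044),onz(KT,177,272,.0))
E
```

```text
[ 0.4337 -0.2956  0.045 ]
[ 0.495  -0.3877  0.045 ]
[ 0.5912 -0.077   0.042 ]
[0.5907 0.0077 0.042 ]
[0.5902 0.0925 0.042 ]
[0.4318 0.3175 0.044 ] [0.4389 0.3828 0.    ]
```

View pics/topc1.png

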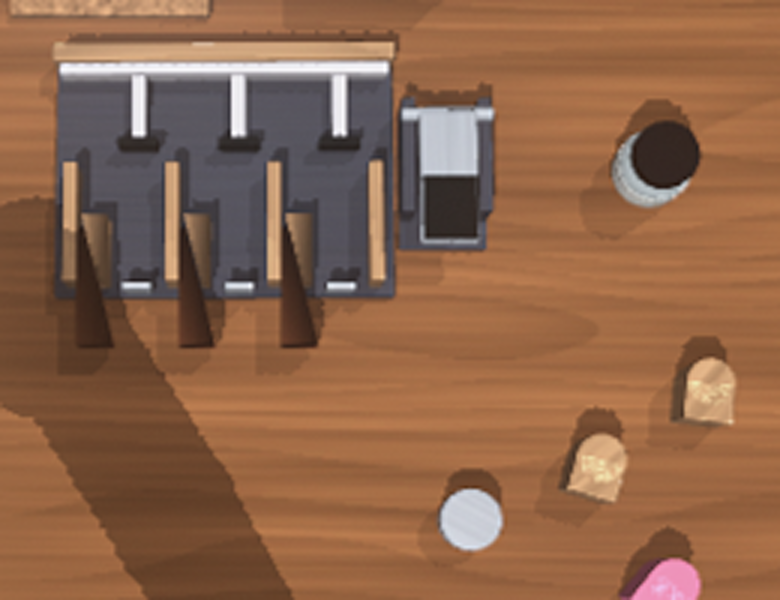

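View pics/scenec1.png

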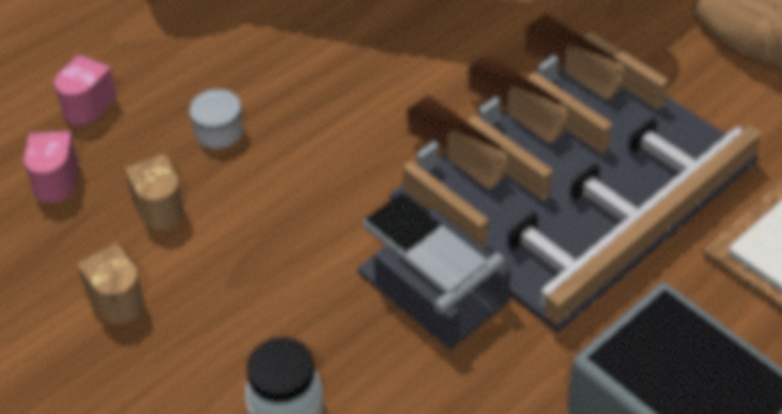

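```bash
python3 -m pendant '0 0 -0.01 0 0 7.1 100;0 0 -0.01 0 0 7.1 100;0 0 -0.01 0 0 7.1 100;0 0 -0.01 0 0 7.1 100;0 0 -0.01 0 0 7.1 100;0 0 -0.01 0 0 7.1 100;0 0 -0.01 0 0 7.1 100;0 0 -0.01 0 0 7.1 100' 20
python3 -m pendant '0 0 0 0 0 7.1 100;0 0 0 0 0 7.1 100;0 0 0 0 0 3 100;-0.03 0.025 0 0 0 0 100;-0.03 0.025 0 0 0 0 100;-0.03 0.025 0 0 0 0 100;-0.03 0.025 0 0 0 0 100;-0.03 0.025 0 0 0 0 100'
python3 - <<'E'
from h import *
move([.62,.06,.27],0)
E
```

```text
time_s: 0.92
tcp_pos: [0.2008, 0.6965, 0.2643]
orientation: [[-0.288, 0.957, -0.0], [0.957, 0.288, -0.0], [-0.0, -0.0, -1.0]]
ft_force: [0.3, -0.2, 0.0]
gripper_width: 1.0
time_s: 1.58
tcp_pos: [0.3264, 0.5449, 0.2639]
orientation: [[0.001, 1.0, 0.0], [1.0, -0.001, -0.0], [-0.0, 0.0, -1.0]]
ft_force: [1.4, 1.0, 0.6]
gripper_width: 0.999
t 1.58 tcp [0.3264 0.5449 0.2639] shift [-0.4845  0.2941 -0.0061]
tool y heading -0.06320160712982968 tilt 0.003455643850301034 F [1.3552 0.9837 0.6053] g 0.9985661048873278
wz (tool, down): -0.0632016071298267
```

```bash
python3 -m pendant '-0.032 0.02 0 0 0 0 100;-0.032 0.02 0 0 0 0 100;-0.032 0.02 0 0 0 0 100;-0.032 0.02 0 0 0 0 100;-0.032 0.02 0 0 0 0 100;-0.032 0.02 0 0 0 0 100;-0.032 0.02 0 0 0 0 100;-0.032 0.02 0 0 0 0 100'
python3 -c "
from h import *
snap('wrist','w1')"
python3 -m pendant '-0.032 0.019 0 0 0 0 100;-0.032 0.019 0 0 0 0 100;-0.032 0.019 0 0 0 0 100;-0.032 0.019 0 0 0 0 100;-0.032 0.019 0 0 0 0 100;-0.032 0.019 0 0 0 0 100;-0.032 0.019 0 0 0 0 100;0 0 0 0 0 0 100'
python3 -c "
from h import *
snap('wrist','w2')"
```

```text
time_s: 2.25
tcp_pos: [0.4859, 0.2886, 0.2641]
orientation: [[0.001, 1.0, 0.0], [1.0, -0.001, 0.0], [0.0, 0.0, -1.0]]
ft_force: [0.9, 0.2, 0.3]
gripper_width: 1.0
time_s: 2.97
tcp_pos: [0.6207, 0.0579, 0.2644]
orientation: [[0.01, 1.0, 0.003], [1.0, -0.01, -0.004], [-0.004, 0.003, -1.0]]
ft_force: [-0.5, -0.7, 0.7]
gripper_width: 0.997
```

View pics/w1.png

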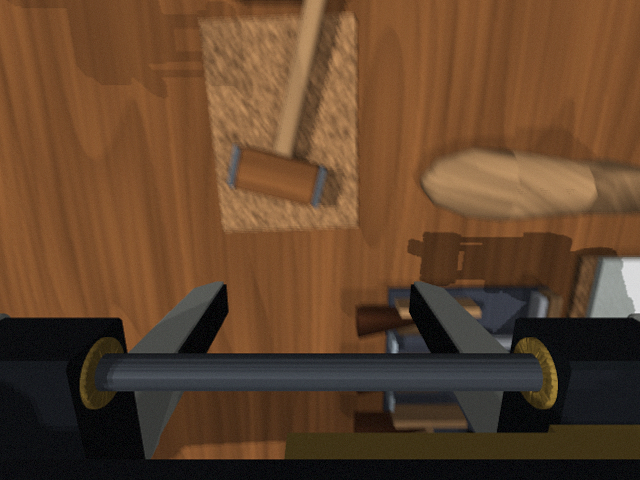

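View pics/w2.png

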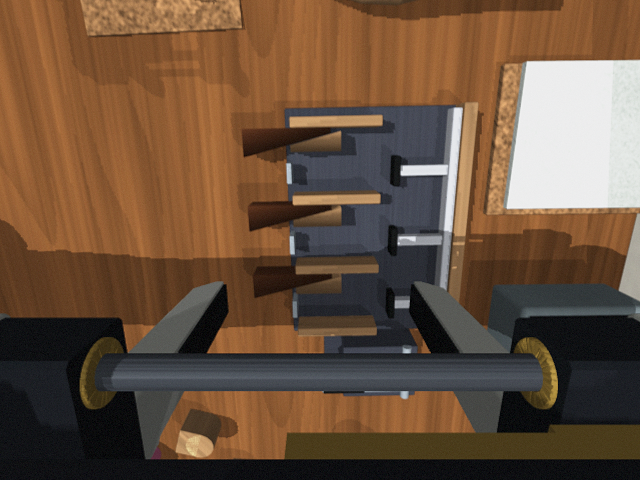

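Run:
```python
from h import *
im,_=load("w2"); crop(im,230,95,490,345,3,"w2c")
im,_=load("top1"); crop(im,250,125,380,240,6,"top1f")
```

```text
(no output)
```

View pics/w2c.png

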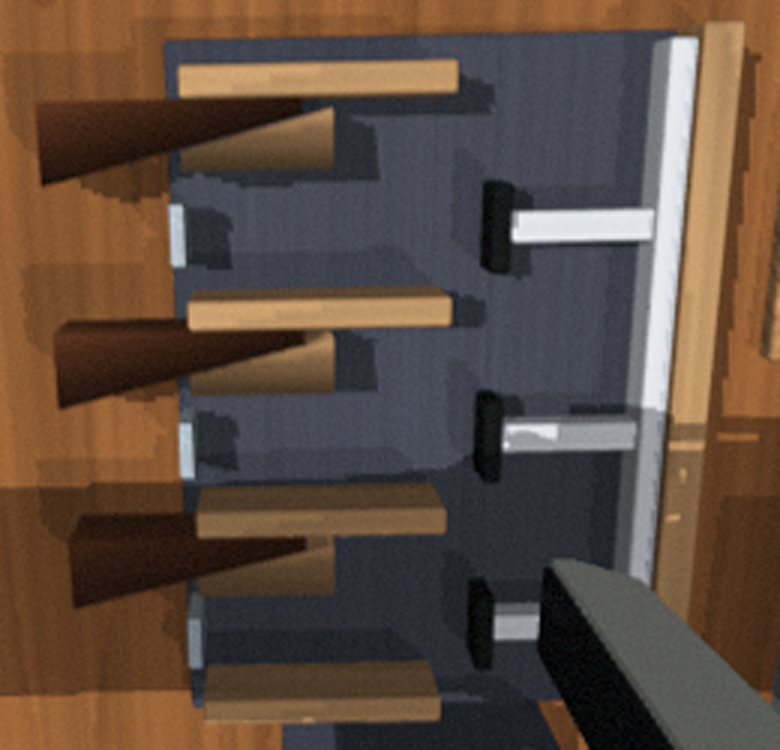

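View pics/top1f.png

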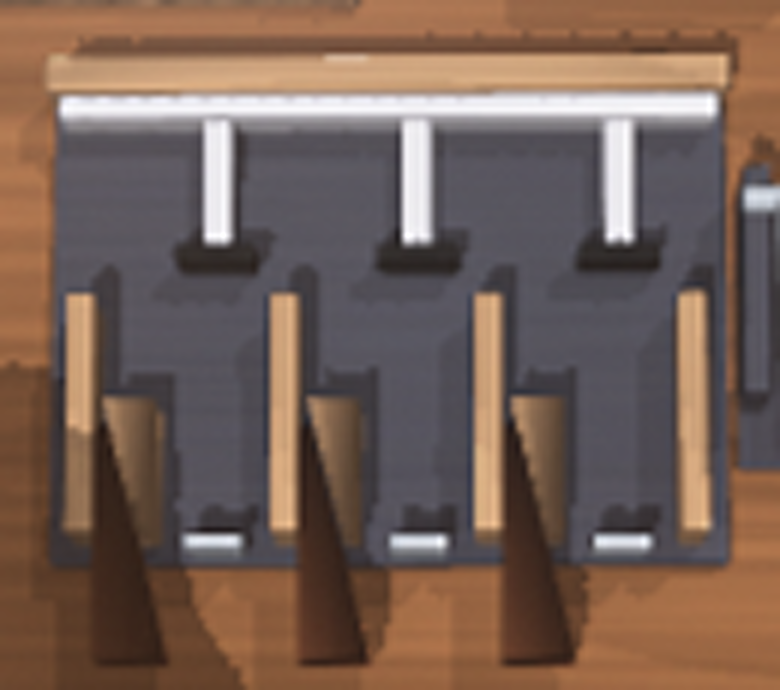

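Run:
```python
from h import *
_,W=load("w2"); _,T=load("top1")
w=lambda x,y:(230+(x-1)/3,95+(y-1)/3)
t=lambda x,y:(250+(x-2.5)/6,125+(y-2.5)/6)
pts={"stop3+x+y":((185,205),(182,535)),"stop3+x-y":((186,265),(243,535)),
"stop2+x+y":((194,408),(390,535)),"stop2+x-y":((195,478),(447,535)),
"stop1+x+y":((202,590),(594,535)),"stop1+x-y":((203,667),(652,535)),
"cheek3a":((451,295),(270,293)),"cheek3b":((451,325),(299,293)),
"cheek2a":((445,506),(474,292)),"cheek2b":((445,535),(503,292)),"cheek1b":((440,720),(708,291)),
"wedge3 L":((37,104),(92,663)),"wedge3 R":((42,184),(166,663)),
"wedge2 R":((60,407),(368,663)),"wedge1 R":((77,607),(575,663)),
"pad3tl":((487,182),(178,260)),
}
for k,(a,b) in pts.items():
    x,e=tri((W,*w(*a)),(T,*t(*b))); 
    print(k,x,np.array(e), onz(W,*w(*a),.042),onz(T,*t(*b),.042))
```

```text
stop3+x+y [0.5907 0.112  0.0288] [0.0002 0.0002] [0.5917 0.1126 0.042 ] [0.5881 0.1107 0.042 ]
stop3+x-y [0.5908 0.0868 0.0251] [0.001 0.001] [0.5914 0.0895 0.042 ] [0.5883 0.0845 0.042 ]
stop2+x+y [0.5923 0.0236 0.0154] [0.0017 0.0017] [0.5928 0.0314 0.042 ] [0.5887 0.0216 0.042 ]
stop2+x-y [ 0.5914 -0.0027  0.029 ] [0.0002 0.0002] [0.5924 0.0013 0.042 ] [ 0.5888 -0.0028  0.042 ]
stop1+x+y [ 0.5936 -0.0658  0.0075] [0.0023 0.0023] [ 0.594  -0.0493  0.042 ] [ 0.5892 -0.0657  0.042 ]
stop1+x-y [ 0.5921 -0.0915  0.0308] [0.0007 0.0007] [ 0.5934 -0.086   0.042 ] [ 0.5894 -0.0905  0.042 ]
cheek3a [0.6978 0.0753 0.032 ] [0.0004 0.0004] [0.6964 0.0765 0.042 ] [0.6947 0.0747 0.042 ]
cheek3b [0.6984 0.0627 0.0303] [0.0005 0.0005] [0.6969 0.0645 0.042 ] [0.6947 0.0621 0.042 ]
cheek2a [ 0.6975 -0.0138  0.0371] [0.0006 0.0006] [ 0.6972 -0.0123  0.042 ] [ 0.6956 -0.0136  0.042 ]
cheek2b [ 0.6975 -0.0264  0.0383] [0.0009 0.0009] [ 0.6977 -0.0253  0.042 ] [ 0.6956 -0.0262  0.042 ]
cheek1b [ 0.6984 -0.1152  0.0386] [0.0009 0.0009] [ 0.6987 -0.1135  0.042 ] [ 0.6965 -0.1148  0.042 ]
wedge3 L [0.5343 0.1504 0.0283] [0.0005 0.0005] [0.5369 0.1505 0.042 ] [0.5326 0.148  0.042 ]
wedge3 R [0.5343 0.1193 0.0271] [0.0013 0.0013] [0.5367 0.1211 0.042 ] [0.5328 0.1164 0.042 ]
wedge2 R [0.5353 0.0303 0.0308] [0.0007 0.0007] [0.538  0.0324 0.042 ] [0.5333 0.0304 0.042 ]
wedge1 R [ 0.5366 -0.0592  0.0336] [0.0019 0.0019] [ 0.5397 -0.0566  0.042 ] [ 0.5339 -0.0577  0.042 ]
pad3tl [0.7154 0.1184 0.0155] [0.0014 0.0014] [0.7087 0.12   0.042 ] [0.7092 0.1148 0.042 ]
```

```bash
python3 -m pendant '-0.03 -0.02 0 0 0 0 100;-0.035 -0.02 0 0 0 0 100;-0.035 -0.02 0 0 0 0 100;-0.035 -0.02 0 0 0 0 100;-0.035 -0.02 0 0 0 0 100;-0.035 -0.01 0 0 0 0 100;-0.035 -0.01 0 0 0 0 100;-0.035 -0.01 0 0 0 0 100'
python3 -m pendant '-0.035 -0.01 0 0 0 0 100;-0.035 -0.01 0 0 0 0 100;-0.035 -0.01 0 0 0 0 100;-0.035 -0.01 0 0 0 0 100;0 0 0 0 0 0 100;0 0 0 0 0 0 100'
python3 -c "
from h import *
snap('wrist','w3')"
```

```text
time_s: 3.68
tcp_pos: [0.487, -0.2086, 0.2642]
orientation: [[-0.001, 1.0, 0.001], [1.0, 0.001, 0.001], [0.001, 0.001, -1.0]]
ft_force: [1.2, -0.2, -0.6]
gripper_width: 1.003
time_s: 4.18
tcp_pos: [0.4467, -0.3495, 0.2639]
orientation: [[0.004, 1.0, -0.0], [1.0, -0.004, 0.0], [0.0, -0.0, -1.0]]
ft_force: [-0.1, 0.5, 0.5]
gripper_width: 0.998
```

View pics/w3.png

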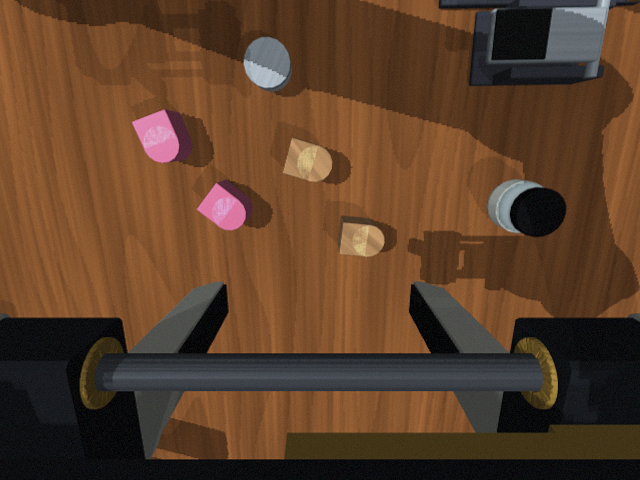

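Run:
```python
from h import *
im,_=load("w3"); crop(im,270,125,400,275,5,"w3c")
im,_=load("top1"); crop(im,420,230,500,300,9,"top1h")
```

```text
(no output)
```

View pics/w3c.png

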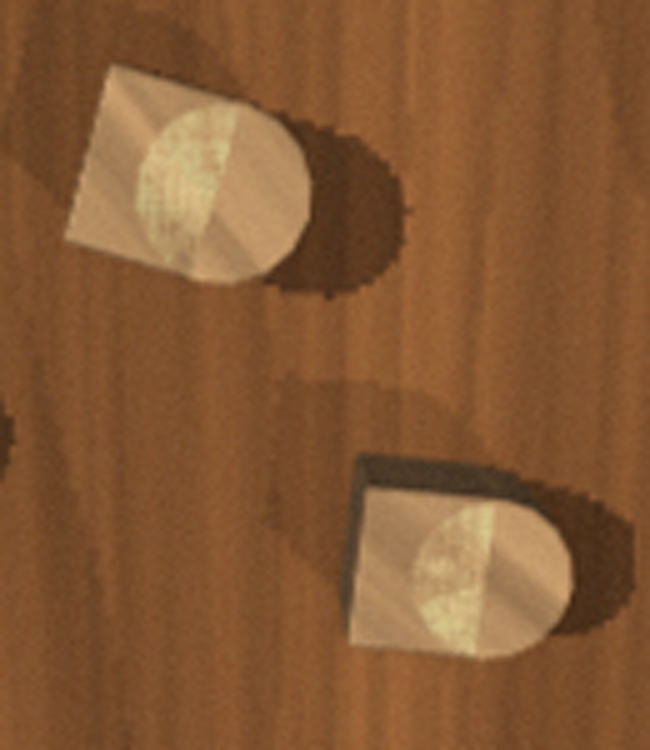

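View pics/top1h.png

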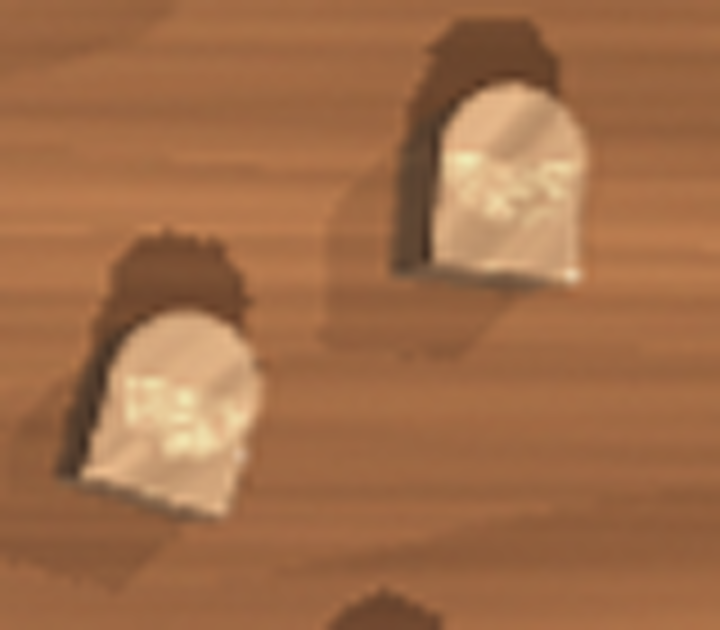

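Run:
```python
from h import *
_,W=load("w3"); _,T=load("top1")
w=lambda x,y:(270+(x-2)/5,125+(y-2)/5)
t=lambda x,y:(420+(x-4)/9,230+(y-4)/9)
for n,a,b,tip,ta,tb in (("A",(113,66),(66,240),(308,205),(82,474),(222,515)),("B",(367,488),(350,645),(573,580),(433,265),(578,281))):
    for q,r in((a,ta),(b,tb)):
        print(n,*tri((W,*w(*q)),(T,*t(*r))))
    P=[onz(W,*w(*q),.045)for q in(a,b,tip)]; m=(P[0]+P[1])/2
    d=P[0]-P[1]; yaw=np.degrees(np.arctan2(d[1],d[0]))-90
    print(n,"flat",m,"width",np.linalg.norm(d),"len",np.linalg.norm(P[2]-m),"yaw",yaw)
    c=m+.027*np.array([np.cos(np.radians(yaw)),np.sin(np.radians(yaw)),0]); print("centre W",c)
    P=[onz(T,*t(*q),.045)for q in(ta,tb)];m=(P[0]+P[1])/2;d=P[0]-P[1];yaw=np.degrees(np.arctan2(d[1],d[0]))-90
    c=m+.027*np.array([np.cos(np.radians(yaw)),np.sin(np.radians(yaw)),0]); print("centre T",c,yaw,np.linalg.norm(d))
move([.45,-.35,.2])
```

```text
A [ 0.417  -0.2667  0.0419] [np.float64(0.0016669095605658928), np.float64(0.0016669095605659414)]
A [ 0.4054 -0.306   0.04  ] [np.float64(0.0011963098292828538), np.float64(0.001196309829282734)]
A flat [ 0.4128 -0.2854  0.045 ] width 0.04056266525537107 len 0.051709464678757054 yaw -17.072479793681353
centre W [ 0.4386 -0.2934  0.045 ]
centre T [ 0.4358 -0.2936  0.045 ] -15.999881150822091 0.040246245913842564
B [ 0.475  -0.3612  0.0605] [np.float64(0.0017880863285317946), np.float64(0.0017880863285317068)]
B [ 0.4797 -0.4376 -0.0565] [np.float64(0.0018793265273002364), np.float64(0.0018793265273002952)]
B flat [ 0.476  -0.3841  0.045 ] width 0.03996282455370857 len 0.05286883727562311 yaw -5.234793929480205
centre W [ 0.5029 -0.3865  0.045 ]
centre T [ 0.4993 -0.3891  0.045 ] -5.957837634026276 0.04058039526897754
t 4.23 tcp [ 0.4475 -0.3478  0.2637] shift [-0.0022  0.0025  0.0637]
tool y heading -0.10048355902615841 tilt 0.05409562228022369 F [-0.1915 -0.3781 -0.0602] g 0.9998945087350981
```

```bash
python3 -m pendant '0.03 -0.005 0.02 0 0 0 100;0.0243 -0.005 0.03 0 0 0 100;0 0 0.03 0 0 5.6 100;0 0 0.03 0 0 5.6 100;0 0 0.03 0 0 5.7 100;0 0 0.02 0 0 0 100;0 0 0 0 0 0 100'
python3 -c "
from h import *
snap('wrist','w4'); move([.4375,-.2935,.01],-17)"
```

```text
time_s: 4.82
tcp_pos: [0.4368, -0.2905, 0.1006]
orientation: [[0.289, 0.957, -0.005], [0.957, -0.289, 0.003], [0.002, -0.006, -1.0]]
ft_force: [-0.2, 0.7, 0.4]
gripper_width: 0.999
t 4.87 tcp [ 0.4373 -0.2917  0.1026] shift [-0.0018  0.0011  0.0926]
tool y heading -16.78897546974921 tilt 0.23780421843590774 F [-0.0368  0.0403  0.2683] g 0.9987988003390695
wz (tool, down): 0.21102453025079626
```

View pics/w4.png

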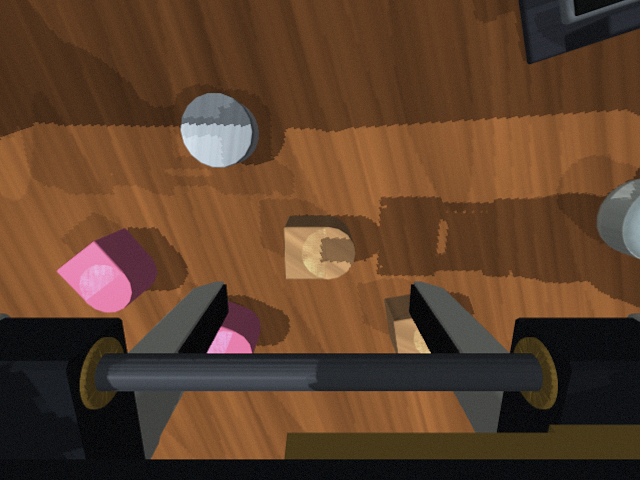

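Run:
```python
from h import *
_,W=load("w4")
a=onz(W,285,227,.045);b=onz(W,285,278,.045);t=onz(W,354,252,.045);m=(a+b)/2
print(a,b,np.linalg.norm(a-b),np.linalg.norm(t-m),(m+t)/2,np.degrees(np.arctan2((a-b)[1],(a-b)[0]))-90)
move((m+t)/2*[1,1,0]+[0,0,.01],-17)
```

```text
[ 0.4186 -0.2664  0.045 ] [ 0.406  -0.3047  0.045 ] 0.04042221508525995 0.052216156590274544 [ 0.4374 -0.2927  0.045 ] -18.240109290050412
t 4.87 tcp [ 0.4373 -0.2917  0.1026] shift [-0.001   0.0008  0.0926]
tool y heading -16.78897546974921 tilt 0.23780421843590774 F [-0.0368  0.0403  0.2683] g 0.9987988003390695
wz (tool, down): 0.21102453025079626
```

```bash
python3 -m pendant '-0.001 0.001 0.03 0 0 0.7 100;0 0 0.03 0 0 0.5 100;0 0 0.022 0 0 0 100;0 0 0.010 0 0 0 100;0 0 0 0 0 0 100;0 0 0 0 0 0 60;0 0 0 0 0 0 40;0 0 0 0 0 0 40' 30
python3 -m pendant '0 0 0 0 0 0 40;0 0 0 0 0 0 40;0 0 0 0 0 0 40;0 0 0 0 0 0 40'
```

```text
time_s: 5.53
tcp_pos: [0.4391, -0.2961, 0.0135]
orientation: [[0.312, 0.95, 0.002], [0.95, -0.312, -0.001], [-0.0, 0.002, -1.0]]
ft_force: [-0.3, -1.1, 0.5]
gripper_width: 0.836
time_s: 5.87
tcp_pos: [0.4382, -0.2957, 0.0122]
orientation: [[0.312, 0.95, 0.0], [0.95, -0.312, -0.0], [-0.0, 0.0, -1.0]]
ft_force: [-0.0, 0.2, 1.4]
gripper_width: 0.549
```

```bash
python3 -m pendant '0 0 -0.015 0 0 0 40;0 0 -0.03 0 0 0 40;0 0 -0.03 0 0 0 40;0 0 -0.03 0 0 -6.2 40;0 0 -0.02 0 0 -6.2 40;0 0 -0.015 0 0 -6.2 40;0.02 0.015 0 0 0 0 40;0.035 0.02 0 0 0 0 40'
python3 -m pendant '0.035 0.02 0 0 0 0 40;0.035 0.02 0 0 0 0 40;0.035 0.02 0 0 0 0 40;0.035 0.02 0 0 0 0 40;0.035 0.02 0 0 0 0 40;0.035 0.02 0 0 0 0 40;0.035 0.02 0 0 0 0 40;0.02 0.01 0 0 0 0 40'
python3 -m pendant '0.02 0.01 0 0 0 0 40;0 0 0 0 0 0 40;0 0 0 0 0 0 40'
python3 -c "
from h import *
snap('wrist','w5'); move([.65,.1,.12],0)"
```

```text
time_s: 6.53
tcp_pos: [0.4722, -0.2439, 0.1537]
orientation: [[-0.001, 1.0, 0.003], [1.0, 0.001, -0.003], [-0.003, 0.003, -1.0]]
ft_force: [1.6, 0.1, -0.5]
gripper_width: 0.399
time_s: 7.2
tcp_pos: [0.6226, 0.0309, 0.1515]
orientation: [[-0.012, 1.0, 0.0], [1.0, 0.012, 0.001], [0.001, 0.0, -1.0]]
ft_force: [1.1, -0.5, 0.2]
gripper_width: 0.397
time_s: 7.45
tcp_pos: [0.6306, 0.047, 0.1515]
orientation: [[-0.01, 1.0, -0.001], [1.0, 0.01, -0.0], [-0.0, -0.001, -1.0]]
ft_force: [0.4, 0.0, -0.6]
gripper_width: 0.404
t 7.5 tcp [0.6302 0.0454 0.1517] shift [0.0544 0.0203 0.0316]
tool y heading 0.43992804477649416 tilt 0.05532426874797562 F [-0.7722 -0.9373  0.6921] g 0.3996910150276267
wz (tool, down): 0.4399280447764937
```

View pics/w5.png

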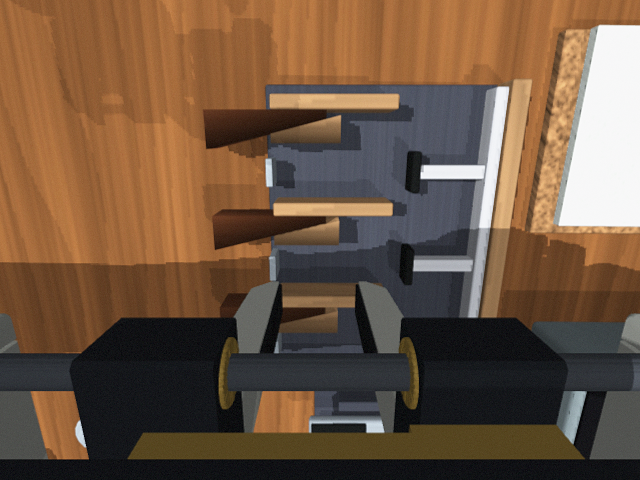

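Run:
```python
from h import *
im,_=snap("top","top2"); crop(im,250,120,510,320,3,"top2c")
im,_=snap("scene","scene2"); crop(im,150,220,490,400,2.3,"scene2c")
im,_=load("w5"); crop(im,195,75,515,325,2.5,"w5c")
```

```text
(no output)
```

View pics/top2c.png

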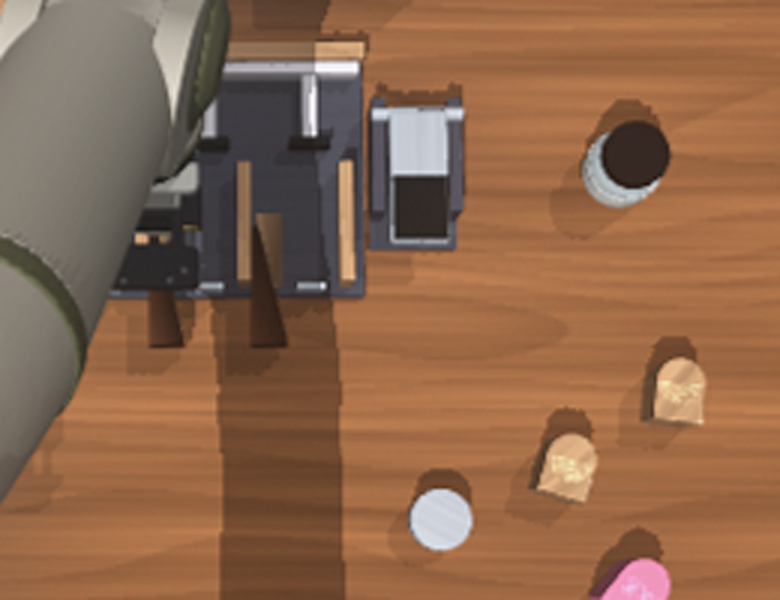

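View pics/scene2c.png

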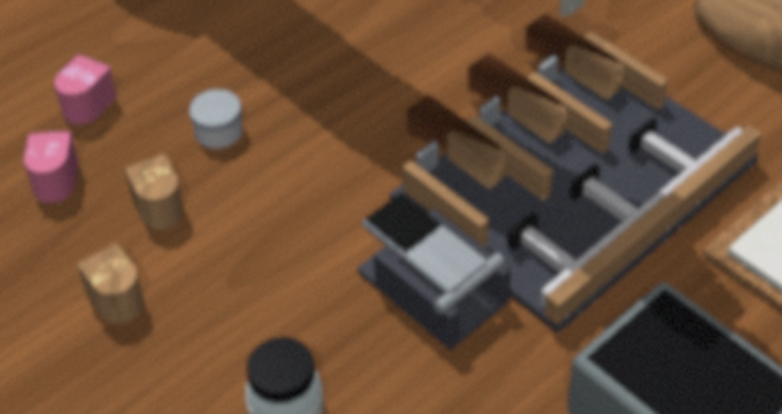

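View pics/w5c.png

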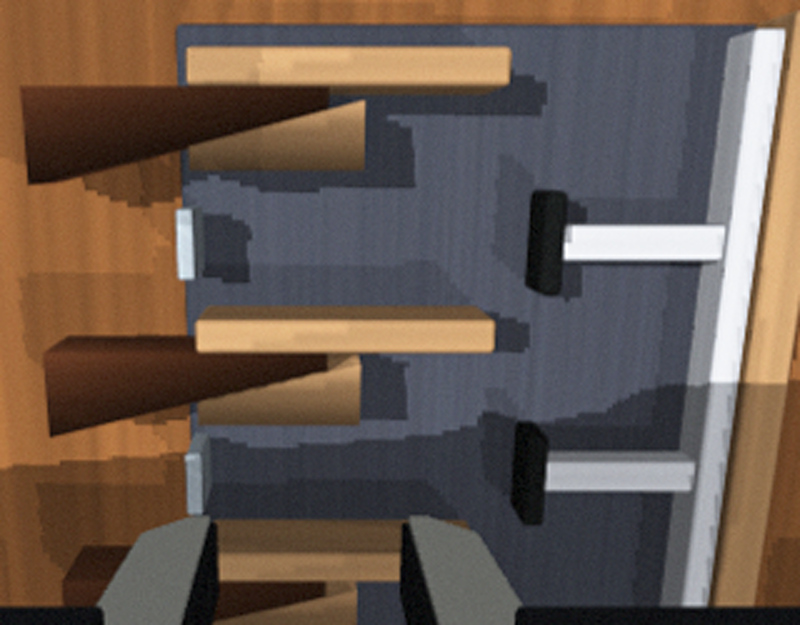

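Run:
```python
from h import *
_,W=load("w5"); _,W2=load("w2")
w=lambda x,y:(195+(x-.75)/2.5,75+(y-.75)/2.5)
w2=lambda x,y:(230+(x-1)/3,95+(y-1)/3)
for k,p,p2,z in (("stop3a",(193,209),(184,205),.042),("stop3b",(194,279),(185,265),.042),("stop2a",(202,453),(194,408),.042),("stop2b",(202,513),(195,478),.042),
 ("wedge3L",(21,87),(37,104),.047),("wedge3R",(29,184),(42,184),.047),("wedge2R",(51,436),(60,407),.047),
 ("cheek3 far+y",(495,318),(451,295),.048),("cheek3 far-y",(495,352),(451,325),.048),("cheek4 far -y",(511,86),(458,93),.048),("cheek4far+y",(511,46),(458,60),.048),
 ("jaw3 far bay corner",(364,170),(333,168),.046),("jaw2 far bay",(360,424),(333,394),.046)):
    print(k,onz(W,*w(*p),z),onz(W2,*w2(*p2),z),tri((W,*w(*p)),(W2,*w2(*p2)))[0])
```

```text
stop3a [0.5916 0.1116 0.042 ] [0.5913 0.1126 0.042 ] [0.5906 0.1117 0.0331]
stop3b [0.5913 0.0879 0.042 ] [0.591  0.0895 0.042 ] [0.5909 0.0884 0.0399]
stop2a [0.5926 0.0244 0.042 ] [0.5928 0.0314 0.042 ] [0.5986 0.0453 0.1033]
stop2b [0.592  0.0008 0.042 ] [0.5924 0.0013 0.042 ] [0.5929 0.0034 0.0485]
wedge3L [0.5376 0.1496 0.047 ] [0.5379 0.1503 0.047 ] [0.5376 0.15   0.0464]
wedge3R [0.5379 0.1194 0.047 ] [0.5378 0.1212 0.047 ] [0.5366 0.1202 0.0423]
wedge2R [0.5391 0.0319 0.047 ] [0.539  0.0336 0.047 ] [0.5407 0.0345 0.0534]
cheek3 far+y [0.6956 0.0762 0.048 ] [0.6953 0.0773 0.048 ] [0.6919 0.0795 0.0662]
cheek3 far-y [0.6964 0.0643 0.048 ] [0.6958 0.0655 0.048 ] [0.6911 0.0696 0.0737]
cheek4 far -y [0.6958 0.1513 0.048 ] [0.6951 0.1526 0.048 ] [0.6973 0.1526 0.0385]
cheek4far+y [0.6949 0.1633 0.048 ] [0.6946 0.1641 0.048 ] [0.6965 0.1646 0.0392]
jaw3 far bay corner [0.6492 0.1249 0.046 ] [0.6488 0.126  0.046 ] [0.6517 0.125  0.0031]
jaw2 far bay [0.6501 0.0371 0.046 ] [0.6495 0.0376 0.046 ] [0.6493 0.0392 0.0533]
```

```bash
python3 -m pendant '-0.034 -0.0193 0 0 0 0 100;-0.034 -0.0193 0 0 0 0 100;-0.034 -0.0193 0 0 0 0 100;-0.034 -0.0193 0 0 0 0 100;-0.034 -0.0193 0 0 0 0 100;-0.034 -0.0193 0 0 0 0 100;-0.034 -0.0193 0 0 0 0 100;-0.034 -0.0193 0 0 0 0 100'
python3 -m pendant '-0.034 -0.0193 0 0 0 0 100;-0.034 -0.0193 0 0 0 0 100;0 0 0.01 0 0 6 100;0 0 0.01 0 0 6 100;0 0 0.01 0 0 6 100;0 0 0 0 0 0 100;0 0 0 0 0 0 100;0 0 0 0 0 0 100'
python3 -c "
from h import *
im,_=snap('wrist','w6'); crop(im,220,180,420,330,4,'w6c'); move([.4375,-.2935,.01],-17)"
```

```text
time_s: 8.27
tcp_pos: [0.476, -0.2299, 0.1524]
orientation: [[-0.005, 1.0, 0.0], [1.0, 0.005, -0.0], [-0.0, 0.0, -1.0]]
ft_force: [0.7, -1.0, -0.7]
gripper_width: 0.923
time_s: 8.93
tcp_pos: [0.4398, -0.2961, 0.1225]
orientation: [[0.3, 0.954, 0.0], [0.954, -0.3, -0.0], [-0.0, 0.0, -1.0]]
ft_force: [0.1, 0.4, -0.1]
gripper_width: 0.999
t 8.98 tcp [ 0.4401 -0.296   0.1226] shift [ 0.0016 -0.0033  0.1126]
tool y heading -17.446456405470776 tilt 0.04702360483413602 F [0.1643 0.8659 0.9761] g 1.000405725250424
wz (tool, down): -0.44645640547076937
```

View pics/w6c.png

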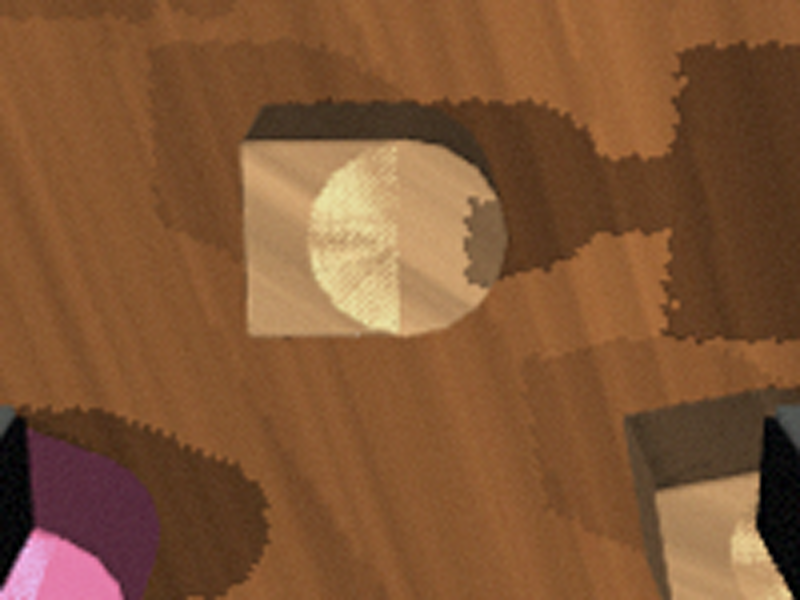

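Run:
```python
from h import *
_,W=load("w6")
w=lambda x,y:(220+(x-1.5)/4,180+(y-1.5)/4)
a,b,t=[onz(W,*w(*p),.045) for p in((243,142),(248,336),(507,237))]
m=(a+b)/2
print(a,b,np.linalg.norm(a-b),np.linalg.norm(t-m),(m+t)/2,np.degrees(np.arctan2((a-b)[1],(a-b)[0]))-90)
c=(m+t)/2
move(c*[1,1,0]+[0,0,.010],-18.5)
```

```text
[ 0.4183 -0.2659  0.045 ] [ 0.4059 -0.3048  0.045 ] 0.040841757575047835 0.05313292319545109 [ 0.4376 -0.2929  0.045 ] -17.66936526766169
t 8.98 tcp [ 0.4401 -0.296   0.1226] shift [ 0.0022 -0.0034  0.1126]
tool y heading -17.446456405470776 tilt 0.04702360483413602 F [0.1643 0.8659 0.9761] g 1.000405725250424
wz (tool, down): 1.0535435945292306
```

```bash
python3 -m pendant '0.0022 -0.0034 0.03 0 0 0 100;0 0 0.03 0 0 0 100;0 0 0.03 0 0 0 100;0 0 0.015 0 0 0 100;0 0 0.007 0 0 0 70;0 0 0 0 0 0 40;0 0 0 0 0 0 40;0 0 0 0 0 0 40' 45
python3 -m pendant '0 0 0 0 0 0 40;0 0 0 0 0 0 40;0 0 0 0 0 0 40;0 0 0 0 0 0 40'
python3 -m pendant '0 0 0 0 0 0 40;0 0 0 0 0 0 40;0 0 0 0 0 0 40;0 0 0 0 0 0 40'
python3 -c "
from h import *
im,_=snap('wrist','w7');snap('scene','s7');move([0,0,0])"
```

```text
time_s: 9.65
tcp_pos: [0.4382, -0.2931, 0.0112]
orientation: [[0.302, 0.953, 0.002], [0.953, -0.302, -0.001], [-0.0, 0.002, -1.0]]
ft_force: [0.6, 0.3, 0.8]
gripper_width: 0.767
time_s: 9.98
tcp_pos: [0.4374, -0.2924, 0.0106]
orientation: [[0.302, 0.953, 0.0], [0.953, -0.302, 0.0], [0.0, 0.0, -1.0]]
ft_force: [-2.1, 0.7, 8.5]
gripper_width: 0.476
time_s: 10.32
tcp_pos: [0.4376, -0.2926, 0.0106]
orientation: [[0.302, 0.953, 0.001], [0.953, -0.302, -0.0], [0.0, 0.001, -1.0]]
ft_force: [-1.2, -0.0, 7.7]
gripper_width: 0.397
t 10.42 tcp [ 0.4375 -0.2926  0.0107] shift [ 0.1467 -0.5055  0.0103]
tool y heading -17.591569403686076 tilt 0.03888475131009919 F [-1.2817  1.3086  7.1421] g 0.4027231962086468
```

View pics/w7.png

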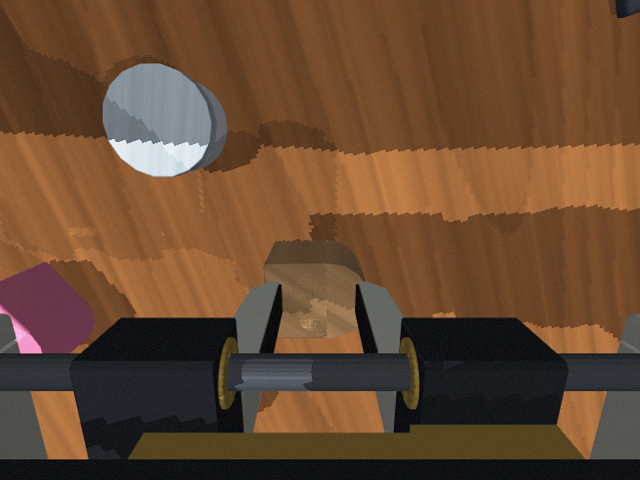

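View pics/s7.png

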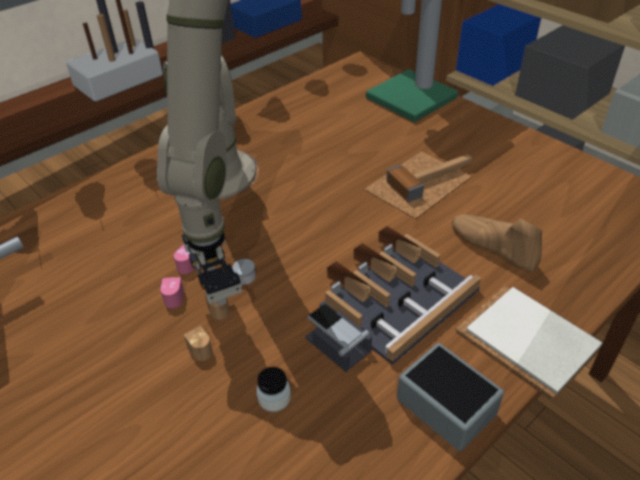

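Run:
```python
from h import *
im,W=load("w7"); s=sense();R=s["orientation"];p=s["tcp_pos"]
for dx in(-.02,0,.02):
  for dy in (-.027,.027): print(dx,dy,proj(W,p+R@[dx,dy,-.034]),"tip",proj(W,p+R@[dx,dy,0]))
crop(im,200,200,440,380,3.3,"w7c")
im,_=snap("top","top7"); crop(im,380,200,500,320,5,"top7c")
```

```text
-0.02 -0.027 [265.8398 335.6203] tip [273.6328 306.9428]
-0.02 0.027 [368.3279 335.5722] tip [360.8209 306.9053]
0 -0.027 [264.2534 300.7634] tip [272.4881 276.6909]
0 0.027 [369.8286 300.7188] tip [361.9004 276.6561]
0.02 -0.027 [262.5684 263.7411] tip [271.2834 244.855 ]
0.02 0.027 [371.4226 263.7007] tip [363.0365 244.8234]
```

View pics/w7c.png

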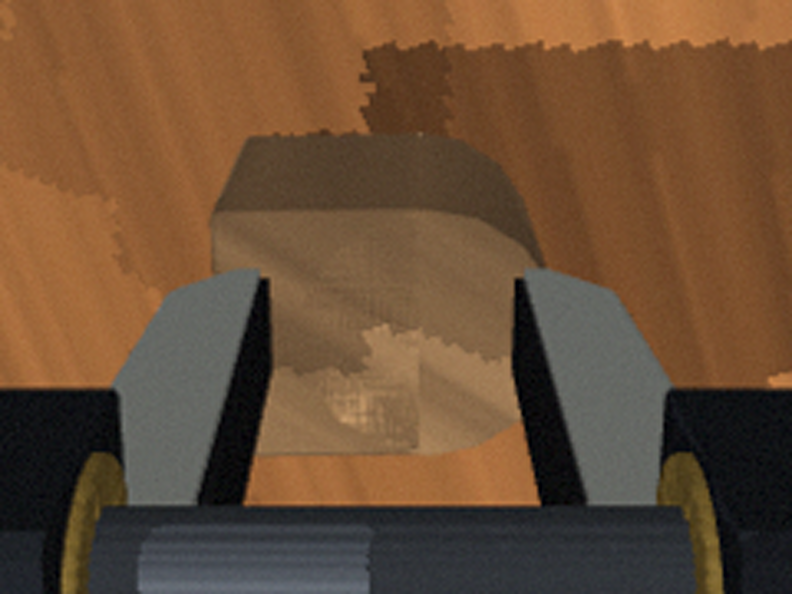

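View pics/top7c.png

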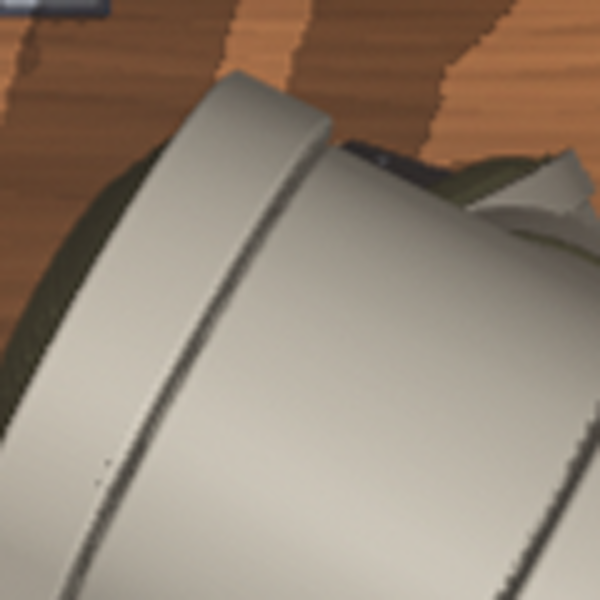

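```bash
python3 -m pendant '0 0 -0.006 0 0 0 40;0 0 0 0 0 0 100;0 0 0 0 0 0 100;0 0 0 0 0 0 100;0 0 0 0 0 0 100;0 0 0 0 0 0 100;0 0 0 0 0 0 100;0 0 0 0 0 0 100'
python3 -m pendant '0 0 0.006 0 0 0 100;0 0 0.004 0 0 0 100;0 0 0.004 0 0 0 100;0 0 0 0 0 0 100'
python3 -c "
from h import *
im,_=snap('wrist','w8');move([0,0,0]); crop(im,200,200,440,380,3.3,'w8c')"
```

```text
time_s: 11.13
tcp_pos: [0.4374, -0.2925, 0.0158]
orientation: [[0.302, 0.953, -0.0], [0.953, -0.302, 0.0], [0.0, -0.0, -1.0]]
ft_force: [0.2, 0.1, 0.6]
gripper_width: 0.85
time_s: 11.47
tcp_pos: [0.4371, -0.2923, 0.001]
orientation: [[0.302, 0.953, -0.001], [0.953, -0.302, 0.001], [0.0, -0.001, -1.0]]
ft_force: [-0.1, -0.7, -0.2]
gripper_width: 0.996
t 11.52 tcp [ 0.4371 -0.2924  0.0013] shift [ 0.1466 -0.5051  0.0019]
tool y heading -17.598599257900947 tilt 0.058542994697928036 F [-0.2925 -0.344  -0.0269] g 1.003032969982326
```

View pics/w8c.png

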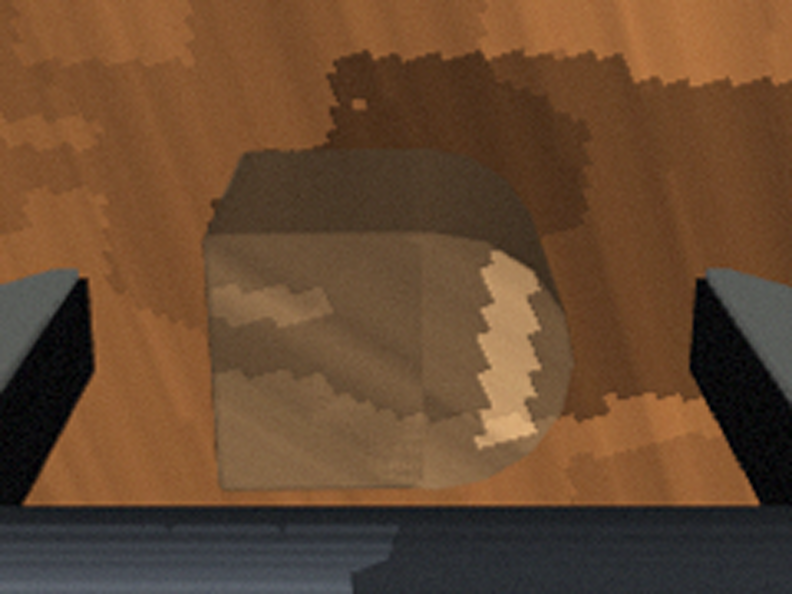

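```bash
python3 -m pendant '0 0 0.006 0 0 0 100;0 0 0.006 0 0 0 100;0 0 0 0 0 0 100'
python3 -m pendant '0 0 0.005 0 0 0 100;0 0 0.005 0 0 0 100;0 0 0 0 0 0 100'
python3 -c "
from h import *
im,_=snap('wrist','w9');move([0.4376,-.2929,-.024]); crop(im,140,200,500,400,2.2,'w9c')
im,_=snap('scene','s9'); crop(im,140,220,300,380,4,'s9c')"
```

```text
time_s: 11.77
tcp_pos: [0.4372, -0.2923, -0.0111]
orientation: [[0.302, 0.953, -0.001], [0.953, -0.302, 0.001], [0.0, -0.001, -1.0]]
ft_force: [1.1, 0.1, 0.6]
gripper_width: 0.997
time_s: 12.02
tcp_pos: [0.4372, -0.2924, -0.0209]
orientation: [[0.302, 0.953, -0.001], [0.953, -0.302, 0.0], [0.0, -0.001, -1.0]]
ft_force: [-1.1, -0.2, -0.9]
gripper_width: 0.997
t 12.07 tcp [ 0.4372 -0.2924 -0.0206] shift [-0.0003  0.0005  0.0034]
tool y heading -17.595695555679484 tilt 0.04537780566103684 F [ 0.5942 -0.7584 -0.2488] g 1.0013094130459423
```

View pics/w9c.png

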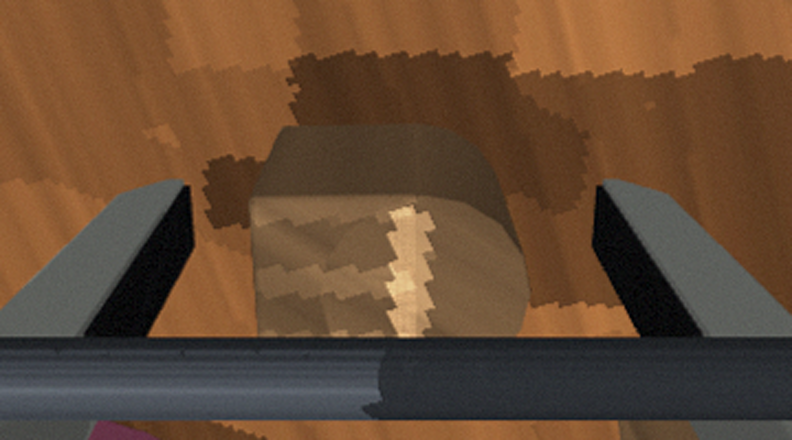

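View pics/s9c.png

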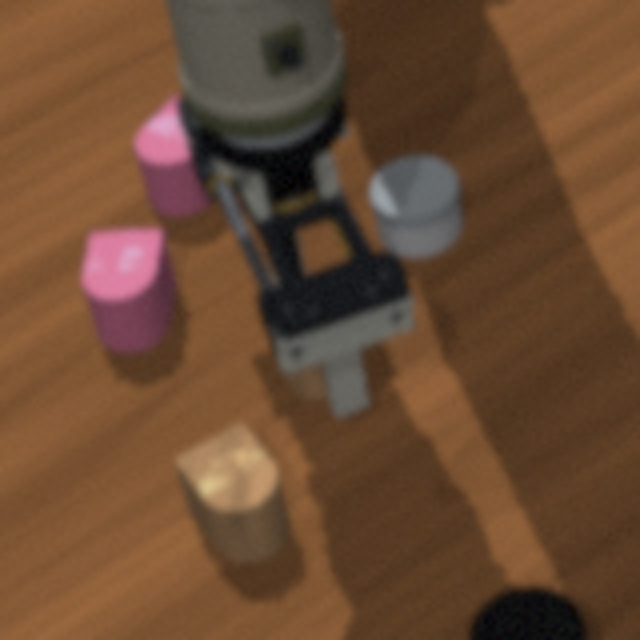

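```bash
python3 -m pendant '0 0 0 0 0 0 30;0 0 0 0 0 0 30;0 0 0 0 0 0 30;0 0 0 0 0 0 30;0 0 0 0 0 0 30;0 0 0 0 0 0 30;0 0 0 0 0 0 30;0 0 0 0 0 0 30' 45
python3 -m pendant '0 0 -0.01 0 0 0 30;0 0 -0.02 0 0 0 30;0 0 -0.02 0 0 0 30;0 0 -0.03 0 0 0 30;0 0 0 0 0 0 30'
```

```text
time_s: 12.78
tcp_pos: [0.4375, -0.2926, -0.02]
orientation: [[0.302, 0.953, 0.0], [0.953, -0.302, 0.0], [0.0, 0.0, -1.0]]
ft_force: [0.8, 0.4, 1.5]
gripper_width: 0.572
time_s: 13.2
tcp_pos: [0.4388, -0.2938, 0.0642]
orientation: [[0.303, 0.953, 0.004], [0.953, -0.303, -0.002], [-0.001, 0.005, -1.0]]
ft_force: [1.2, -0.0, -0.9]
gripper_width: 0.578
```

```bash
python3 -m pendant '0 0 -0.02 0 0 -6 30;0 0 -0.02 0 0 -6 30;0 0 -0.005 0 0 -6.1 30;0.03 0.016 0 0 0 0 30;0.033 0.018 0 0 0 0 30;0.033 0.018 0 0 0 0 30;0.033 0.018 0 0 0 0 30;0.033 0.018 0 0 0 0 30'
python3 -m pendant '0.033 0.018 0 0 0 0 30;0.033 0.018 0 0 0 0 30;0.033 0.018 0 0 0 0 30;0.033 0.018 0 0 0 0 30;0.033 0.018 0 0 0 0 30;0.033 0.018 0 0 0 0 30;0.02 0.01 0 0 0 0 30;0 0 0 0 0 0 30'
python3 -m pendant '0 0 0 0 0 0 30;0 0 0 0 0 0 30;0 0 0 0 0 0 30'
python3 -c "
from h import *
im,_=snap('wrist','w10');move([.65,.1,-.007],.5)"
```

```text
time_s: 13.87
tcp_pos: [0.5244, -0.1282, 0.1053]
orientation: [[-0.008, 1.0, 0.0], [1.0, 0.008, 0.0], [0.0, 0.0, -1.0]]
ft_force: [0.7, -0.5, -0.7]
gripper_width: 0.574
time_s: 14.53
tcp_pos: [0.6416, 0.0963, 0.1043]
orientation: [[-0.016, 1.0, 0.001], [1.0, 0.016, 0.002], [0.002, 0.001, -1.0]]
ft_force: [-0.6, 0.7, -0.8]
gripper_width: 0.576
time_s: 14.78
tcp_pos: [0.6394, 0.0876, 0.1051]
orientation: [[-0.007, 1.0, -0.0], [1.0, 0.007, -0.001], [-0.001, -0.0, -1.0]]
ft_force: [-0.7, -0.4, -1.2]
gripper_width: 0.578
t 14.83 tcp [0.6396 0.0876 0.1052] shift [0.0124 0.0105 0.1122]
tool y heading 0.38843161041113716 tilt 0.025314199848937652 F [ 0.1112 -0.8163 -0.3495] g 0.5767541474322356
wz (tool, down): -0.11156838958886794
```

View pics/w10.png

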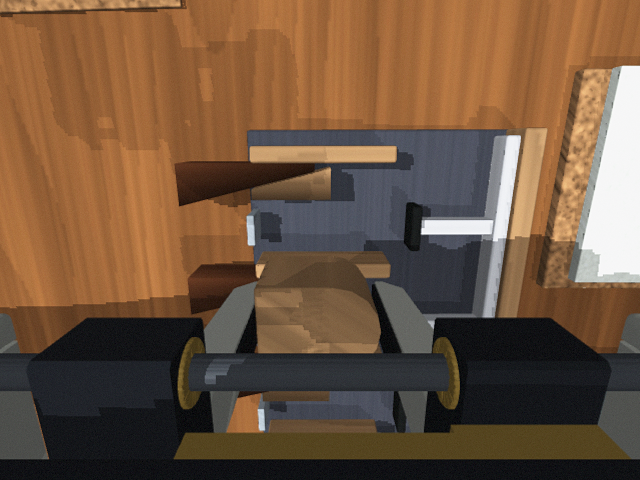

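Run:
```python
from h import *
im,_=load("w10"); crop(im,230,120,430,300,4,"w10c")
```

```text
(no output)
```

View pics/w10c.png

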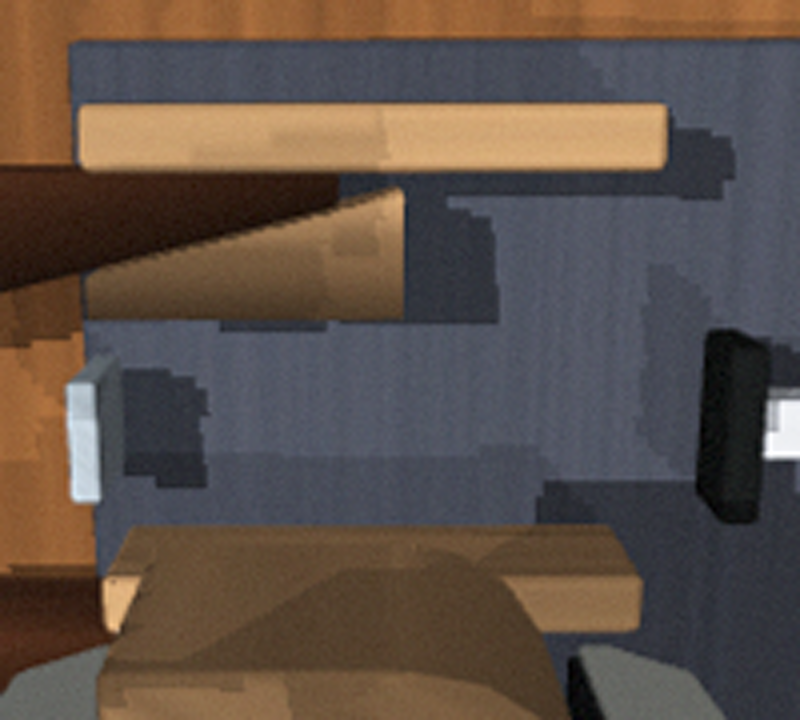

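Run:
```python
from h import *
_,W=load("w10")
w=lambda x,y:(230+(x-1.5)/4,120+(y-1.5)/4)
for k,p,z in (("stop a",(97,384),.042),("stop b",(101,500),.042),("jaw far",(404,320),.046),("jaw near",(90,320),.046),("cheek3 top far",(640,576),.048),("cheek3 base far",(608,527),.012),("cheek3 base near",(135,527),.012),("jaw base?",(340,320),.012)):
    print(k,onz(W,*w(*p),z))
move([.6505,.1003,-.007],.5)
```

```text
stop a [0.5917 0.1119 0.042 ]
stop b [0.5914 0.089  0.042 ]
jaw far [0.6494 0.125  0.046 ]
jaw near [0.5916 0.1246 0.046 ]
cheek3 top far [0.6954 0.0763 0.048 ]
cheek3 base far [0.6956 0.075  0.012 ]
cheek3 base near [0.593  0.0744 0.012 ]
jaw base? [0.6373 0.1197 0.012 ]
t 14.83 tcp [0.6396 0.0876 0.1052] shift [0.0127 0.011  0.1122]
tool y heading 0.38843161041113716 tilt 0.025314199848937652 F [ 0.1112 -0.8163 -0.3495] g 0.5767541474322356
wz (tool, down): -0.11156838958886794
```

```bash
python3 -m pendant '0.0125 0.011 0 0 0 0 30;0 0 0.03 0 0 0 30;0 0 0 0 0 0 30;0 0 0 0 0 0 30'
python3 -c "
from h import *
move([.6505,.1001,-.007],.5)"
```

```text
time_s: 15.17
tcp_pos: [0.6495, 0.1005, 0.0742]
orientation: [[-0.007, 1.0, -0.003], [1.0, 0.007, -0.001], [-0.001, -0.003, -1.0]]
ft_force: [0.2, -0.7, -1.1]
gripper_width: 0.577
t 15.17 tcp [0.6495 0.1005 0.0742] shift [-0.0004  0.0013  0.0812]
tool y heading 0.4270955119318681 tilt 0.19143033863384937 F [ 0.2261 -0.7009 -1.0901] g 0.5774368912057716
wz (tool, down): -0.07290448806813288
```

```bash
python3 -m pendant '0 0 0.03 0 0 0 30;0 0 0.025 0 0 0 30;0 0 0.015 0 0 0 30;0 0 0.007 0 0 0 30;0 0 0 0 0 0 30;0 0 0 0 0 0 30'
python3 -c "
from h import *
move([.6505,.1001,-.007],.5)"
```

```text
time_s: 15.67
tcp_pos: [0.6515, 0.1011, -0.0009]
orientation: [[-0.008, 1.0, 0.001], [1.0, 0.008, -0.0], [-0.0, 0.001, -1.0]]
ft_force: [-0.3, 0.2, -1.0]
gripper_width: 0.573
t 15.67 tcp [ 0.6515  0.1011 -0.0009] shift [-0.001  -0.001   0.0061]
tool y heading 0.45428639725672376 tilt 0.047003030005872824 F [-0.2992  0.2477 -1.0001] g 0.5725533332479179
wz (tool, down): -0.04571360274327674
```

```bash
python3 -m pendant '-0.001 -0.001 0.005 0 0 0 30;0 0 0.001 0 0 0 30;0 0 0 0 0 0 30;0 0 0 0 0 0 65;0 0 0 0 0 0 74;0 0 0 0 0 0 74;0 0 0 0 0 0 74'
python3 -m pendant '0 0 -0.03 0 0 0 74;0 0 -0.035 0 0 0 74;0 0 -0.035 0 0 0 74;0 0 -0.04 0 0 0 80;0 0 0 0 0 0 100;0 0 0 0 0 0 100'
python3 -c "
from h import *
im,_=snap('wrist','w11');move([.503,-.3865,.1])"
```

```text
time_s: 16.25
tcp_pos: [0.6502, 0.1009, -0.0078]
orientation: [[-0.009, 1.0, 0.0], [1.0, 0.009, 0.0], [0.0, 0.0, -1.0]]
ft_force: [-0.4, 0.6, 0.0]
gripper_width: 0.737
time_s: 16.75
tcp_pos: [0.6514, 0.1011, 0.1344]
orientation: [[-0.009, 1.0, 0.005], [1.0, 0.009, 0.001], [0.001, 0.005, -1.0]]
ft_force: [0.5, 0.0, -1.4]
gripper_width: 0.897
t 16.8 tcp [0.6501 0.1013 0.1326] shift [-0.4864 -0.1518  0.032 ]
tool y heading 0.5389701426754362 tilt 0.08924824746219526 F [-1.015   0.8241 -1.4417] g 0.937121572166244
```

View pics/w11.png

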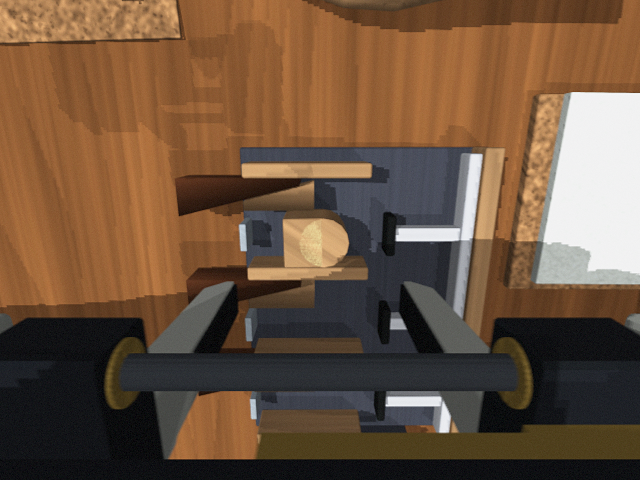

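```bash
python3 -m pendant '-0.0325 -0.010 0 0 0 0 100;-0.0325 -0.010 0 0 0 0 100;-0.0325 -0.010 0 0 0 0 100;-0.0325 -0.010 0 0 0 0 100;-0.0325 -0.010 0 0 0 0 100;-0.0325 -0.010 0 0 0 0 100;-0.0325 -0.010 0 0 0 0 100;-0.0325 -0.010 0 0 0 0 100'
python3 -m pendant '-0.0325 -0.010 0 0 0 0 100;-0.0325 -0.010 0 0 0 0 100;-0.0325 -0.010 0 0 0 0 100;-0.0325 -0.010 0 0 0 0 100;-0.0325 -0.010 0 0 0 0 100;-0.0325 -0.010 0 0 0 3 100;-0.0325 -0.010 0 0 0 3 100;0 0 0 0 0 0 100'
python3 -m pendant '0 0 0 0 0 0 100;0 0 0 0 0 0 100;0 0 0 0 0 0 100'
python3 -c "
from h import *
im,_=snap('wrist','w12');crop(im,220,180,420,330,4,'w12c');move([.503,-.3865,.1])"
```

```text
time_s: 17.47
tcp_pos: [0.5706, -0.1608, 0.1302]
orientation: [[-0.009, 1.0, -0.003], [1.0, 0.009, 0.0], [0.0, -0.003, -1.0]]
ft_force: [0.4, -0.5, 0.4]
gripper_width: 0.999
time_s: 18.13
tcp_pos: [0.4981, -0.3944, 0.1308]
orientation: [[0.106, 0.994, -0.003], [0.994, -0.107, -0.003], [-0.004, -0.003, -1.0]]
ft_force: [0.7, 0.0, -0.2]
gripper_width: 1.0
time_s: 18.38
tcp_pos: [0.503, -0.3856, 0.1308]
orientation: [[0.093, 0.996, -0.001], [0.996, -0.093, 0.002], [0.002, -0.001, -1.0]]
ft_force: [-0.2, 0.8, 0.4]
gripper_width: 1.0
t 18.43 tcp [ 0.5032 -0.3856  0.1312] shift [-0.001  -0.0001  0.0312]
tool y heading -5.343837339952189 tilt 0.09023322208404187 F [ 0.585   0.1155 -0.2184] g 0.996695484007661
```

View pics/w12c.png

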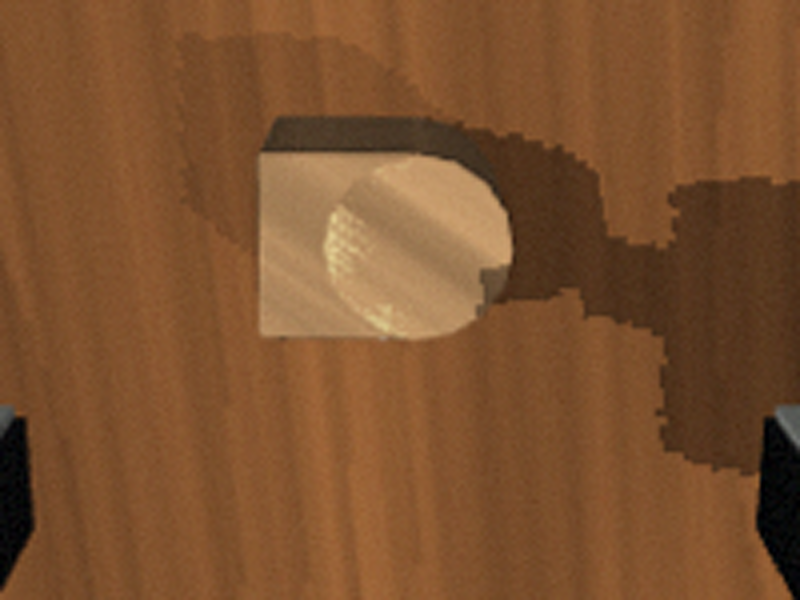

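Run:
```python
from h import *
_,W=load("w12")
w=lambda x,y:(220+(x-1.5)/4,180+(y-1.5)/4)
a,b,t=[onz(W,*w(*p),.045) for p in((260,152),(260,338),(513,246))]
m=(a+b)/2
print(a,b,np.linalg.norm(a-b),np.linalg.norm(t-m),(m+t)/2,np.degrees(np.arctan2((a-b)[1],(a-b)[0]))-90)
c=(m+t)/2
move(c*[1,1,0]+[0,0,-.02],-5.5)
```

```text
[ 0.4781 -0.3645  0.045 ] [ 0.4732 -0.4046  0.045 ] 0.04043459378301384 0.05303696320973431 [ 0.5021 -0.387   0.045 ] -6.849274867625837
t 18.43 tcp [ 0.5032 -0.3856  0.1312] shift [-0.0017 -0.0009  0.1512]
tool y heading -5.343837339952189 tilt 0.09023322208404187 F [ 0.585   0.1155 -0.2184] g 0.996695484007661
wz (tool, down): 0.1561626600478121
```

```bash
python3 -m pendant '-0.0017 -0.0009 0.03 0 0 0.7 100;0 0 0.035 0 0 0 100;0 0 0.035 0 0 0 100;0 0 0.025 0 0 0 100;0 0 0.015 0 0 0 100;0 0 0.006 0 0 0 100;0 0 0.005 0 0 0 100;0 0 0 0 0 0 100'
python3 -m pendant '0 0 0 0 0 0 30;0 0 0 0 0 0 30;0 0 0 0 0 0 30;0 0 0 0 0 0 30;0 0 0 0 0 0 30;0 0 0 0 0 0 30;0 0 0 0 0 0 30;0 0 0 0 0 0 30' 45
python3 -m pendant '0 0 -0.01 0 0 0 30;0 0 -0.02 0 0 0 30;0 0 -0.03 0 0 0 30;0 0 -0.03 0 0 0 30;0 0 -0.03 0 0 -3 30;0 0 -0.005 0 0 -3.2 30;0 0 0 0 0 0 30;0 0 0 0 0 0 30'
python3 -c "
from h import *
move([.6515,.0125,.105],.5)"
```

```text
time_s: 19.1
tcp_pos: [0.502, -0.3884, -0.0193]
orientation: [[0.107, 0.994, -0.0], [0.994, -0.107, 0.0], [0.0, -0.0, -1.0]]
ft_force: [0.5, 0.3, -0.2]
gripper_width: 0.998
time_s: 19.77
tcp_pos: [0.5016, -0.3891, -0.0188]
orientation: [[0.108, 0.994, 0.0], [0.994, -0.108, 0.0], [0.0, 0.0, -1.0]]
ft_force: [-0.2, 1.0, 3.6]
gripper_width: 0.576
time_s: 20.43
tcp_pos: [0.5017, -0.3888, 0.1065]
orientation: [[0.001, 1.0, 0.001], [1.0, -0.001, 0.0], [0.0, 0.001, -1.0]]
ft_force: [0.7, 0.2, -1.0]
gripper_width: 0.575
t 20.43 tcp [ 0.5017 -0.3888  0.1065] shift [0.4015 0.1493 0.0017]
tool y heading -0.07045794352734633 tilt 0.05591020491206249 F [ 0.7209  0.2044 -1.0494] g 0.5754814545890218
wz (tool, down): -0.5704579435273445
```

```bash
python3 -m pendant '0.033 0.0124 0 0 0 -0.5 30;0.033 0.0124 0 0 0 0 30;0.033 0.0124 0 0 0 0 30;0.033 0.0124 0 0 0 0 30;0.033 0.0124 0 0 0 0 30;0.033 0.0124 0 0 0 0 30;0.033 0.0124 0 0 0 0 30;0.033 0.0124 0 0 0 0 30'
python3 -m pendant '0.033 0.0124 0 0 0 0 30;0.033 0.0124 0 0 0 0 30;0.033 0.0124 0 0 0 0 30;0.02 0.0054 0 0 0 0 30;0 0 0 0 0 0 30;0 0 0 0 0 0 30;0 0 0 0 0 0 30'
python3 -c "
from h import *
im,_=snap('wrist','w13');crop(im,230,120,430,300,4,'w13c');move([.651,.0105,-.007],.5)"
```

```text
time_s: 21.1
tcp_pos: [0.5981, -0.1223, 0.1045]
orientation: [[-0.007, 1.0, -0.003], [1.0, 0.007, 0.0], [0.0, -0.003, -1.0]]
ft_force: [0.4, 0.0, -0.6]
gripper_width: 0.574
time_s: 21.68
tcp_pos: [0.6393, -0.0059, 0.105]
orientation: [[-0.007, 1.0, -0.002], [1.0, 0.007, -0.001], [-0.001, -0.002, -1.0]]
ft_force: [0.1, -1.3, -1.3]
gripper_width: 0.576
t 21.73 tcp [ 0.6394 -0.0065  0.1053] shift [0.0171 0.0119 0.1123]
tool y heading 0.36809143222969976 tilt 0.09721607890590013 F [-0.1948 -0.955  -0.0018] g 0.5759441108425526
wz (tool, down): -0.1319085677702958
```

View pics/w13c.png

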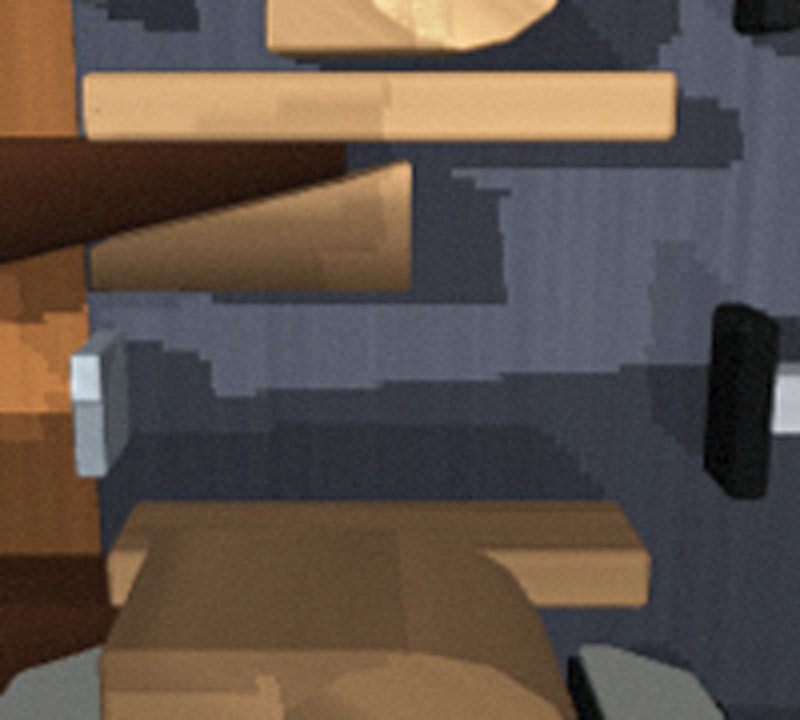

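Run:
```python
from h import *
_,W=load("w13")
w=lambda x,y:(230+(x-1.5)/4,120+(y-1.5)/4)
for k,p,z in (("stop a",(103,357),.042),("stop b",(107,476),.042),("jaw far",(411,290),.046),("jaw near",(95,290),.046),("cheek top far",(649,550),.048),("cheek base far",(618,502),.012),("cheek base near",(140,502),.012)):
    print(k,onz(W,*w(*p),z))
```

```text
stop a [0.5928 0.0235 0.042 ]
stop b [0.5926 0.0003 0.042 ]
jaw far [0.6503 0.037  0.046 ]
jaw near [0.5925 0.0366 0.046 ]
cheek top far [ 0.6965 -0.0119  0.048 ]
cheek base far [ 0.6971 -0.0128  0.012 ]
cheek base near [ 0.594  -0.0136  0.012 ]
```

```bash
python3 -m pendant '0.0168 0.012 0 0 0 0 30;0 0 0.03 0 0 0 30;0 0 0.03 0 0 0 30;0 0 0 0 0 0 30;0 0 0 0 0 0 30;0 0 0 0 0 0 30'
python3 -c "
from h import *
move([.6515,.0102,-.007],.5)"
```

```text
time_s: 22.23
tcp_pos: [0.6524, 0.0103, 0.047]
orientation: [[-0.007, 1.0, 0.001], [1.0, 0.007, -0.001], [-0.001, 0.001, -1.0]]
ft_force: [0.7, -0.2, 0.1]
gripper_width: 0.575
t 22.23 tcp [0.6524 0.0103 0.047 ] shift [-0.0001 -0.0009  0.054 ]
tool y heading 0.37584008383099893 tilt 0.04822933473158738 F [ 0.6581 -0.2139  0.1399] g 0.5745222579166794
wz (tool, down): -0.12415991616900612
```

```bash
python3 -m pendant '0 -0.0009 0.025 0 0 0 30;0 0 0.02 0 0 0 30;0 0 0.008 0 0 0 30;0 0 0 0 0 0 30;0 0 0 0 0 0 30;0 0 0 0 0 0 30'
python3 -m pendant '0 0 0.001 0 0 0 30;0 0 0 0 0 0 60;0 0 0 0 0 0 74;0 0 0 0 0 0 74;0 0 0 0 0 0 74'
python3 -m pendant '0 0 -0.03 0 0 0 74;0 0 -0.035 0 0 0 74;0 0 -0.035 0 0 0 74;0 0 -0.04 0 0 0 60;0 0 0 0 0 0 30;0 0 0 0 0 0 0'
python3 -c "
from h import *
im,_=snap('wrist','w14');crop(im,140,140,500,400,2.2,'w14c');im,_=snap('top','t14');move([.503,-.3865,.1])"
```

```text
time_s: 22.73
tcp_pos: [0.6521, 0.0116, -0.0056]
orientation: [[-0.008, 1.0, 0.002], [1.0, 0.008, -0.0], [-0.0, 0.002, -1.0]]
ft_force: [-0.1, 0.4, -0.5]
gripper_width: 0.577
time_s: 23.15
tcp_pos: [0.6513, 0.0121, -0.0078]
orientation: [[-0.009, 1.0, 0.0], [1.0, 0.009, 0.0], [0.0, 0.0, -1.0]]
ft_force: [0.8, 0.6, 0.1]
gripper_width: 0.728
time_s: 23.65
tcp_pos: [0.6526, 0.0121, 0.1344]
orientation: [[-0.009, 1.0, 0.005], [1.0, 0.009, 0.001], [0.001, 0.005, -1.0]]
ft_force: [0.7, -0.5, -0.5]
gripper_width: 0.574
t 23.75 tcp [0.6507 0.0124 0.1314] shift [-0.3976 -0.1514  0.0313]
tool y heading 0.5380384630530433 tilt 0.04429763095747033 F [0.2523 0.03   0.1858] g 0.4869402539549448
```

View pics/w14c.png

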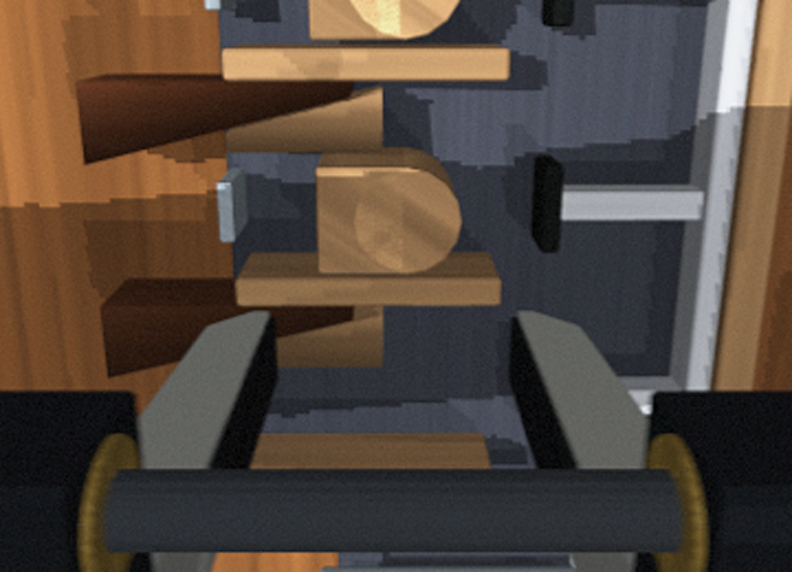

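Run:
```python
from h import *
_,T=load("top1");_,W=load("w3")
im,_=load("w3"); crop(im,460,0,620,100,4,"w3t"); im,_=load("top1"); crop(im,365,140,415,215,8,"top1t")
print(onz(T,389.7,189,.063),onz(W,522,34,.063),tri((T,389.7,189),(W,522,34)))
```

```text
[ 0.6497 -0.169   0.063 ] [ 0.6543 -0.1671  0.063 ] (array([ 0.6487, -0.1687,  0.0715]), [np.float64(0.0013156816568046447), np.float64(0.0013156816568046126)])
```

View pics/w3t.png

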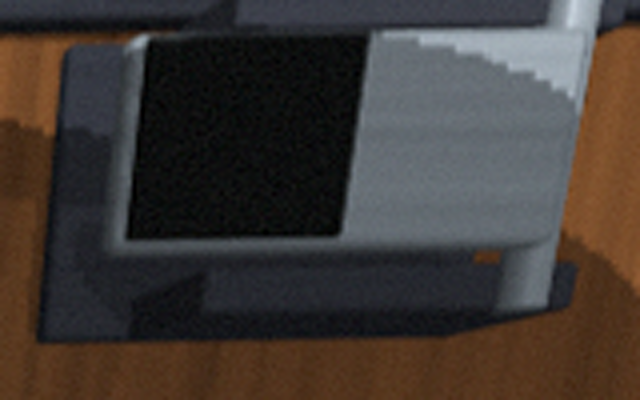

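View pics/top1t.png

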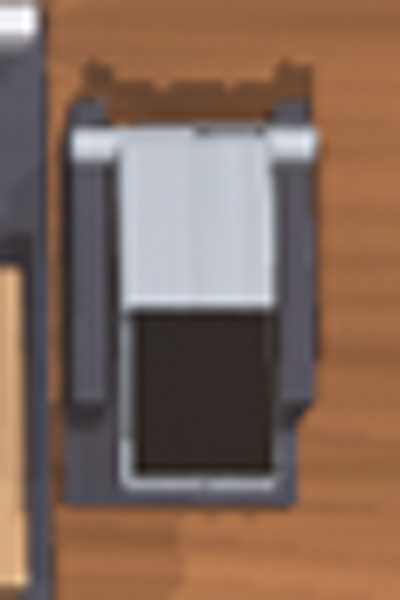

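Run:
```python
from h import *
_,T=load("top1");_,W=load("w3")
print(tri((T,404.4,157.8),(W,592,74)))
print(tri((T,365+130/8,140+475/8),(W,460+147/4,40/4)), tri((T,365+275/8,140+475/8),(W,460+128/4,238/4)),tri((T,365+275/8,140+308/8),(W,460+342/4,238/4)))
move([.652,-.168,.06],0.5)
```

```text
(array([ 0.7291, -0.2058,  0.0687]), [np.float64(0.0006541630256686793), np.float64(0.0006541630256686529)])
(array([ 0.6224, -0.1472,  0.069 ]), [np.float64(0.001032726110604656), np.float64(0.0010327261106047687)]) (array([ 0.6214, -0.192 ,  0.0738]), [np.float64(0.0008819729370106255), np.float64(0.0008819729370106334)]) (array([ 0.6745, -0.1925,  0.0748]), [np.float64(0.0007075808107158255), np.float64(0.0007075808107158251)])
t 23.75 tcp [0.6507 0.0124 0.1314] shift [-0.1805 -0.0003  0.0713]
tool y heading 0.5380384630530433 tilt 0.04429763095747033 F [0.2523 0.03   0.1858] g 0.4869402539549448
wz (tool, down): 0.03803846305304148
```

```bash
python3 -m pendant '-0.036 0 0 0 0 0 0;-0.036 0 0 0 0 0 0;-0.036 0 0 0 0 0 0;-0.036 0 0 0 0 0 0;-0.038 0 0 0 0 0 0;0 0 0 0 0 -7.1 0;0 0 0 0 0 -7.1 0;0 0 0 0 0 -7.1 0'
python3 -m pendant '0 0 0 0 0 -7.1 0;0 0 0 0 0 -7.1 0;0 0 0 0 0 -7.1 0;0 0 0 0 0 -7.1 0;0 0 0 0 0 -7.1 0;0 0 0 0 0 -7.1 0;0 0 0 0 0 -7.1 0;0 0 0 0 0 -7.1 0'
python3 -m pendant '0 0 0 0 0 -7.1 0;0 0 0 0 0 -4.3 0;0 0 0 0 0 0 0;0 0 0 0 0 0 0;0 0 0 0 0 0 0;0 0 0 0 0 0 0' 10
python3 -c "
from h import *
im,_=snap('wrist','w15');move([.645,-.169,.033],90)"
```

```text
time_s: 24.42
tcp_pos: [0.6515, -0.1708, 0.1296]
orientation: [[-0.376, 0.927, -0.003], [0.927, 0.376, 0.0], [0.002, -0.003, -1.0]]
ft_force: [1.2, 0.6, -0.5]
gripper_width: 0.008
time_s: 25.08
tcp_pos: [0.6517, -0.1695, 0.1298]
orientation: [[-0.982, 0.191, -0.003], [0.191, 0.982, 0.001], [0.003, 0.001, -1.0]]
ft_force: [0.2, -0.3, 0.7]
gripper_width: 0.004
time_s: 25.58
tcp_pos: [0.6526, -0.1698, 0.1313]
orientation: [[-1.0, 0.002, -0.001], [0.002, 1.0, 0.0], [0.001, 0.0, -1.0]]
ft_force: [-0.2, -0.7, 0.5]
gripper_width: 0.005
t 25.63 tcp [ 0.6527 -0.1698  0.1315] shift [0.0076 0.0007 0.0985]
tool y heading 89.93896089322186 tilt 0.03633740383677342 F [ 0.2731 -0.0173 -0.1094] g 0.0016635132649365108
wz (tool, down): -0.061039106778139285
```

View pics/w15.png

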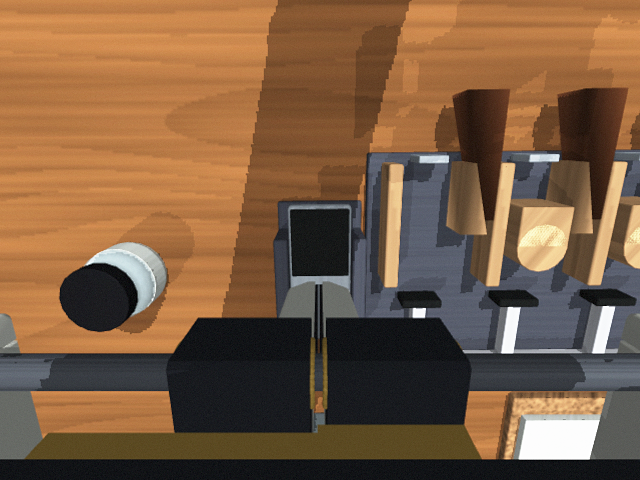

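Run:
```python
from h import *
_,W=load("w15")
for p in((290,208),(351,208),(290,276),(351,276),(320.5,242)): print(onz(W,*p,.063))
```

```text
[ 0.6254 -0.1901  0.063 ]
[ 0.6255 -0.1433  0.063 ]
[ 0.6811 -0.1914  0.063 ]
[ 0.6812 -0.142   0.063 ]
[ 0.6525 -0.1667  0.063 ]
```

```bash
python3 -m pendant '0.001 0.003 0.03 0 0 0 0;0 0 0.03 0 0 0 0;0 0 0.03 0 0 0 0;0 0 0.01 0 0 0 0;0 0 0.01 0 0 0 0;0 0 0 0 0 0 0' 10
python3 -m pendant '0 0 0.006 0 0 0 0;0 0 0.006 0 0 0 0;0 0 0.006 0 0 0 0;0 0 0 0 0 0 0'
```

```text
time_s: 26.13
tcp_pos: [0.6501, -0.1663, 0.0206]
orientation: [[-1.0, 0.0, -0.004], [0.0, 1.0, 0.001], [0.004, 0.001, -1.0]]
ft_force: [-3.5, 0.7, 3.9]
gripper_width: 0.008
time_s: 26.47
tcp_pos: [0.6524, -0.1667, 0.0054]
orientation: [[-1.0, 0.0, 0.001], [0.0, 1.0, 0.0], [-0.001, 0.0, -1.0]]
ft_force: [-4.0, 1.4, 9.3]
gripper_width: 0.006
```

```bash
python3 -m pendant '0 0 0.005 0 0 0 0;0 0 0.004 0 0 0 0;0 0 0 0 0 0 0'
python3 -m pendant '0 0 0.003 0 0 0 0;0 0 0 0 0 0 0;0 0 0 0 0 0 0'
```

```text
time_s: 26.72
tcp_pos: [0.6543, -0.1668, -0.0025]
orientation: [[-1.0, -0.0, 0.005], [-0.0, 1.0, -0.0], [-0.005, -0.0, -1.0]]
ft_force: [-1.3, 2.0, 11.7]
gripper_width: 0.008
time_s: 26.97
tcp_pos: [0.6547, -0.1667, -0.0036]
orientation: [[-1.0, -0.0, 0.006], [-0.0, 1.0, -0.0], [-0.006, -0.0, -1.0]]
ft_force: [-5.2, 3.5, 24.6]
gripper_width: 0.003
```

```bash
python3 -m pendant '0 0 0.001 0 0 0 0;0 0 0 0 0 0 0;0 0 0 0 0 0 0'
python3 -c "
from h import *
im,_=snap('wrist','w16');move([0,0,0])"
```

```text
time_s: 27.22
tcp_pos: [0.6548, -0.1667, -0.0038]
orientation: [[-1.0, -0.0, 0.006], [-0.0, 1.0, -0.0], [-0.006, -0.0, -1.0]]
ft_force: [-7.1, 4.1, 30.5]
gripper_width: 0.003
t 27.27 tcp [ 0.6548 -0.1667 -0.0038] shift [ 0.6548  0.1668 -0.008 ]
tool y heading 90.0073131739619 tilt 0.360491279891076 F [-7.6059  3.9082 30.9496] g 0.001751949693705449
```

View pics/w16.png

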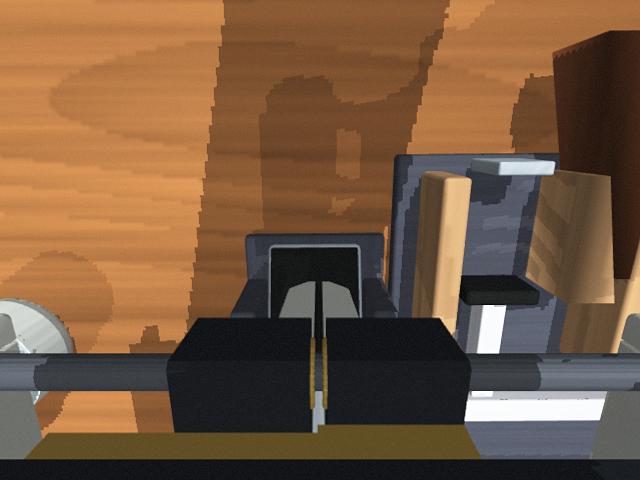

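```bash
python3 -m pendant '0 0 -0.01 0 0 0 0;0 0 -0.015 0 0 0 0;0 0 -0.02 0 0 0 0;0 0 -0.03 0 0 0 0;0 0 -0.04 0 0 0 20;0 0 -0.04 0 0 0 60;0 0 -0.04 0 0 0 100;0 0 0 0 0 0 100'
python3 -c "
from h import *
im,_=snap('wrist','w17');im,_=snap('top','t17');crop(im,100,120,420,320,2.4,'t17c');move([0.5,0.2,0.2])"
```

```text
time_s: 27.93
tcp_pos: [0.6566, -0.1684, 0.1962]
orientation: [[-1.0, 0.001, 0.014], [0.001, 1.0, -0.003], [-0.014, -0.003, -1.0]]
ft_force: [0.6, -0.0, 1.2]
gripper_width: 0.248
t 28.03 tcp [ 0.6537 -0.1674  0.1897] shift [ 0.1537  0.3674 -0.0117]
tool y heading 89.98889715701686 tilt 0.37775905888999145 F [-0.6494 -0.0593 -0.2721] g 0.3297931192107634
```

View pics/w17.png

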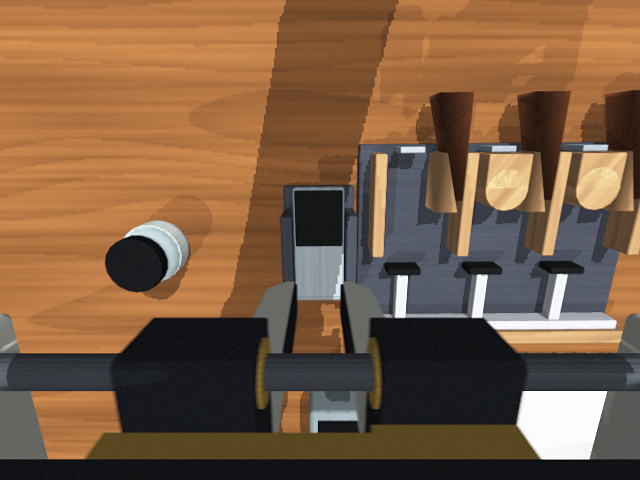

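View pics/t17c.png

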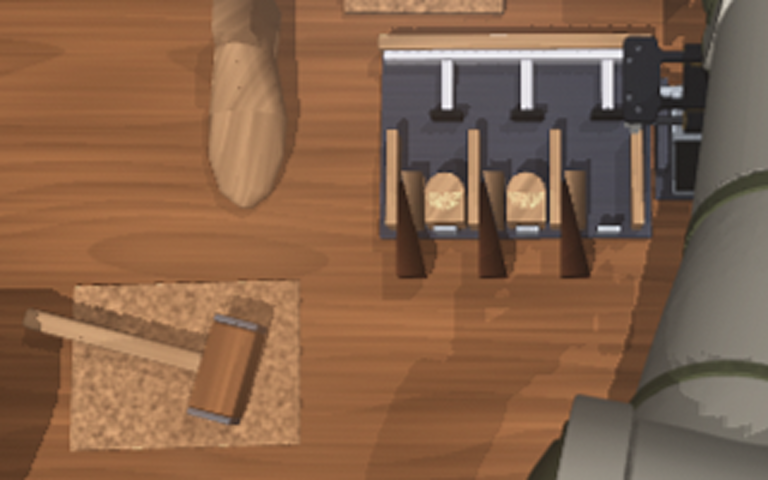

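```bash
python3 -m pendant '0 0 0 0 0 7.1 100;0 0 0 0 0 7.1 100;0 0 0 0 0 7.1 100;0 0 0 0 0 7.1 100;0 0 0 0 0 7.1 100;0 0 0 0 0 7.1 100;0 0 0 0 0 7.1 100;0 0 0 0 0 7.1 100'
python3 -m pendant '0 0 0 0 0 7.1 100;0 0 0 0 0 7.1 100;0 0 0 0 0 7.1 100;0 0 0 0 0 7.1 100;0 0 0 0 0 4.8 100;0.037 -0.015 0 0 0 0 100;0.037 -0.015 0 0 0 0 100;0.037 -0.015 0 0 0 0 100'
python3 -m pendant '0.037 -0.015 0 0 0 0 100;0.037 -0.015 0 0 0 0 100;0.037 -0.015 0 0 0 0 100;0.037 -0.015 0 0 0 0 100;0.037 -0.015 0 0 0 0 100;0.037 -0.015 0 0 0 0 100;0.037 -0.015 0 0 0 0 100;0.037 -0.015 0 0 0 0 100'
python3 -m pendant '0.037 -0.015 0 0 0 0 100;0.037 -0.015 0 0 0 0 100;0 0 0 0 0 7 100;0 0 0 0 0 6.5 100;0 0 0 0 0 0 100;0 0 0 0 0 0 100;0 0 0 0 0 0 100'
python3 -c "
from h import *
im,_=snap('wrist','w18');move([0.444,0.362,0.1],-13.5)"
```

```text
time_s: 28.7
tcp_pos: [0.6514, -0.1668, 0.1851]
orientation: [[-0.542, 0.84, -0.001], [0.84, 0.542, 0.0], [0.001, -0.001, -1.0]]
ft_force: [-0.6, 0.6, 0.2]
gripper_width: 0.905
time_s: 29.37
tcp_pos: [0.6056, -0.0553, 0.1849]
orientation: [[0.002, 1.0, -0.001], [1.0, -0.002, -0.001], [-0.001, -0.001, -1.0]]
ft_force: [0.5, 0.7, -0.8]
gripper_width: 0.998
time_s: 30.03
tcp_pos: [0.4854, 0.2415, 0.1854]
orientation: [[-0.0, 1.0, -0.001], [1.0, 0.0, -0.001], [-0.001, -0.001, -1.0]]
ft_force: [0.5, 0.6, 0.3]
gripper_width: 0.997
time_s: 30.62
tcp_pos: [0.4567, 0.3135, 0.1856]
orientation: [[0.23, 0.973, -0.0], [0.973, -0.23, -0.001], [-0.001, -0.0, -1.0]]
ft_force: [-0.1, 0.4, -0.0]
gripper_width: 0.997
t 30.67 tcp [0.4568 0.3134 0.1858] shift [ 0.0443 -0.0237  0.0857]
tool y heading -13.370966608165626 tilt 0.02376393300277606 F [ 0.7304 -1.1572 -0.6897] g 1.0032967152783692
wz (tool, down): 0.12903339183436913
```

View pics/w18.png

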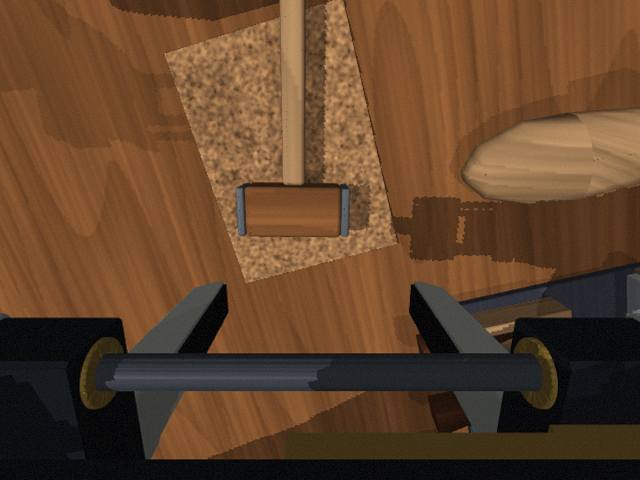

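Run:
```python
from h import *
im,W=load("w18"); crop(im,220,0,370,250,3.2,"w18c")
hsv=cv2.cvtColor(im,cv2.COLOR_BGR2HSV)
L,R=onz(W,237.5,211,.048),onz(W,349,210,.048)
print(L,R,np.linalg.norm(L-R),(L+R)/2, onz(W,293,183,.048),onz(W,293,237,.048))
for r in(30,100,175): print(r,onz(W,292.5,r,.038))
_,W1=load("w1"); 
_,T=load("t17")
print("head T",onz(T,100+228/2.4,120+368/2.4,.048))
print("z", tri((W,293,211),(T,100+228/2.4,120+368/2.4)))
```

```text
[0.3848 0.3454 0.048 ] [0.4899 0.3214 0.048 ] 0.10779300032438502 [0.4374 0.3334 0.048 ] [0.4438 0.359  0.048 ] [0.4306 0.3078 0.048 ]
30 [0.4754 0.4863 0.038 ]
100 [0.4612 0.4312 0.038 ]
175 [0.4443 0.3656 0.038 ]
head T [0.4332 0.3215 0.048 ]
z (array([0.4344, 0.3288, 0.0229]), [np.float64(0.00018315826743529973), np.float64(0.00018315826743550814)])
```

View pics/w18c.png

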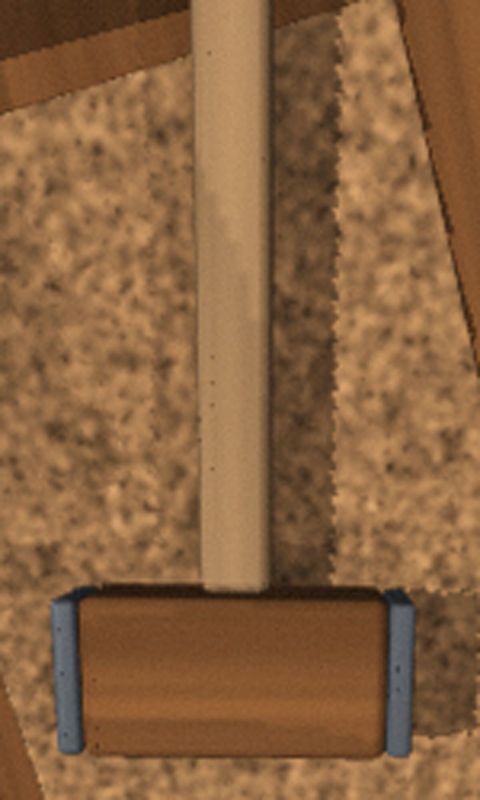

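```bash
python3 -c "
from h import *
move([0.448,0.377,0.09],-14.5)"
```

```text
t 30.67 tcp [0.4568 0.3134 0.1858] shift [ 0.0599 -0.0233  0.0957]
tool y heading -13.370966608165626 tilt 0.02376393300277606 F [ 0.7304 -1.1572 -0.6897] g 1.0032967152783692
wz (tool, down): 1.1290333918343691
```

```bash
python3 -m pendant '0.03 -0.0116 0.02 0 0 0 100;0.03 -0.0116 0.025 0 0 0 100;0 0 0.03 0 0 1.1 100;0 0 0.02 0 0 0 100;0 0 0 0 0 0 100;0 0 0 0 0 0 100;0 0 0 0 0 0 100'
python3 -c "
from h import *
im,_=snap('wrist','w19');move([0.448,0.377,-0.023],-14.5)"
```

```text
time_s: 31.25
tcp_pos: [0.4493, 0.3773, 0.0921]
orientation: [[0.253, 0.968, 0.001], [0.968, -0.253, 0.001], [0.001, 0.001, -1.0]]
ft_force: [0.3, 0.2, -0.7]
gripper_width: 0.997
t 31.3 tcp [0.4493 0.3776 0.0925] shift [-0.0011 -0.0013  0.1155]
tool y heading -14.628911470854602 tilt 0.11907070888791917 F [0.2028 0.2477 0.6246] g 1.000115410850882
wz (tool, down): -0.12891147085460375
```

View pics/w19.png

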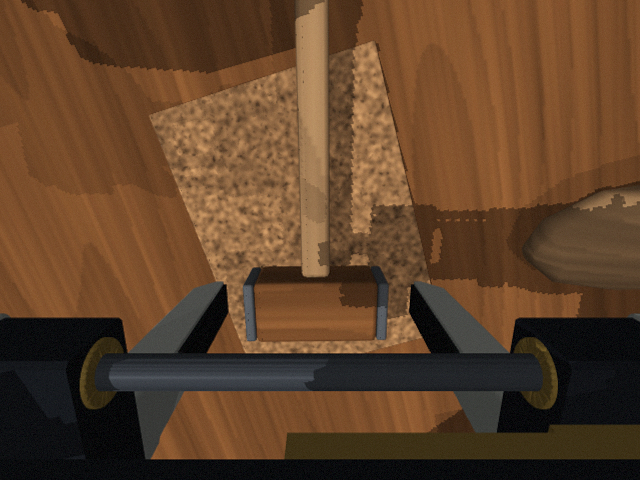

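Run:
```python
from h import *
im,A=load("w18"); im,B=load("w19")
print(tri((A,348.3,186.5),(B,386,281)),tri((A,237,187.5),(B,246,281)))
print(tri((A,220+236/3.2,590/3.2),(B,316,277)))
for z in(.038,): print(onz(B,315,200,z),onz(B,313,100,z),onz(B,316,270,z))
print(onz(B,386,281,.048),onz(B,246,281,.048),onz(B,386,342,.048),onz(B,246,342,.048))
```

```text
(array([0.4939, 0.3432, 0.0449]), [np.float64(0.00028096208310157125), np.float64(0.00028096208310160085)]) (array([0.388 , 0.3661, 0.0335]), [np.float64(0.0006255846671017427), np.float64(0.0006255846671018513)])
(array([0.443 , 0.3565, 0.0367]), [np.float64(0.00012330718518114133), np.float64(0.0001233071851811753)])
[0.4574 0.4146 0.038 ] [0.4732 0.48   0.038 ] [0.4444 0.3625 0.038 ]
[0.4933 0.3446 0.048 ] [0.3931 0.3708 0.048 ] [0.483  0.2947 0.048 ] [0.3775 0.3223 0.048 ]
```

```bash
python3 -m pendant '-0.001 -0.001 0.03 0 0 0 100;0 0 0.03 0 0 0 100;0 0 0.03 0 0 0 100;0 0 0.015 0 0 0 100;0 0 0.006 0 0 0 100;0 0 0.003 0 0 0 100;0 0 0 0 0 0 100'
python3 -m pendant '0 0 0 0 0 0 0;0 0 0 0 0 0 0;0 0 0 0 0 0 0;0 0 0 0 0 0 0;0 0 0 0 0 0 0;0 0 0 0 0 0 0;0 0 0 0 0 0 0;0 0 0 0 0 0 0' 55
python3 -m pendant '0 0 0 0 0 0 0;0 0 0 0 0 0 0;0 0 0 0 0 0 0;0 0 0 0 0 0 0'
```

```text
time_s: 31.88
tcp_pos: [0.4477, 0.3773, -0.0222]
orientation: [[0.252, 0.968, 0.001], [0.968, -0.252, 0.001], [0.001, 0.001, -1.0]]
ft_force: [0.8, 1.1, 0.2]
gripper_width: 1.001
time_s: 32.55
tcp_pos: [0.4469, 0.377, -0.0231]
orientation: [[0.252, 0.968, 0.0], [0.968, -0.252, -0.0], [-0.0, 0.0, -1.0]]
ft_force: [-0.2, -0.6, 0.6]
gripper_width: 0.475
time_s: 32.88
tcp_pos: [0.447, 0.377, -0.0231]
orientation: [[0.252, 0.968, 0.0], [0.968, -0.252, -0.0], [-0.0, 0.0, -1.0]]
ft_force: [-0.8, -0.6, -0.9]
gripper_width: 0.235
```

```bash
python3 -m pendant '0 0 -0.01 0 0 0 0;0 0 -0.02 0 0 0 0;0 0 -0.03 0 0 0 0;0 0 -0.03 0 0 -5 0;0 0 -0.02 0 0 -5 0;0 0 0 0 0 -5.1 0;0 0 0 0 0 0 0'
python3 -c "
from h import *
im,_=snap('wrist','w20');move([0.46,0.18,0.08],.5)"
```

```text
time_s: 33.47
tcp_pos: [0.4473, 0.3774, 0.0888]
orientation: [[-0.013, 1.0, 0.002], [1.0, 0.013, 0.002], [0.002, 0.002, -1.0]]
ft_force: [-0.9, 1.2, -3.9]
gripper_width: 0.232
t 33.52 tcp [0.4467 0.3771 0.0878] shift [-0.1972  0.0118  0.0076]
tool y heading 0.4348990448317741 tilt 0.05630969204939168 F [ 0.594   0.2013 -4.2029] g 0.23047973553959367
wz (tool, down): -0.06510095516821934
```

View pics/w20.png

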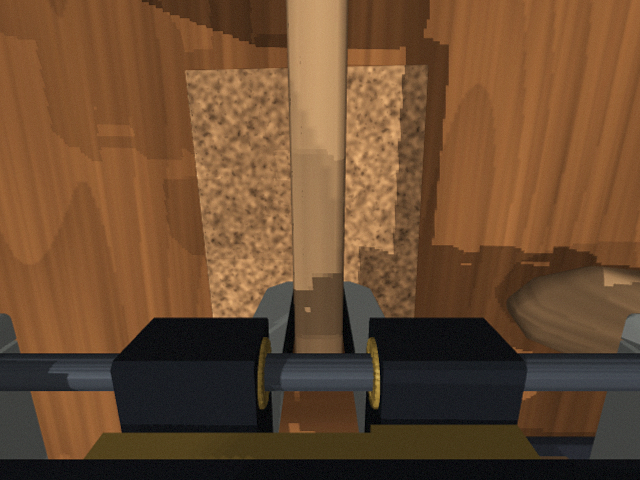

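```bash
python3 -m pendant '-0.033 0 0 0 0 0 0;-0.033 0 0 0 0 0 0;-0.033 0 0 0 0 0 0;-0.033 0 0 0 0 0 0;-0.033 0 0 0 0 0 0;-0.032 0 0 0 0 0 0;0 0 0 0 0 0 0;0 0 0 0 0 0 0'
python3 -m pendant '0 0 0.03 0 0 0 0;0 0 0.03 0 0 0 0;0 0 0.02 0 0 0 0;0 0 0 0 0 0 0;0 0 0 0 0 0 0;0 0 0 0 0 0 0'
python3 -c "
from h import *
im,_=snap('wrist','w21');im,_=snap('top','t21');crop(im,200,120,420,320,3.4,'t21c');im,_=snap('scene','s21');crop(im,300,150,520,350,3.4,'s21c');move([0.46,0.18,-.013],.5);print(np.array(onz(load('w20')[1],188,71,.004)),onz(load('w20')[1],427,66,.004))"
```

```text
time_s: 34.18
tcp_pos: [0.4482, 0.1778, 0.0866]
orientation: [[-0.002, 1.0, -0.002], [1.0, 0.002, -0.001], [-0.001, -0.002, -1.0]]
ft_force: [-0.5, 0.3, -4.2]
gripper_width: 0.232
time_s: 34.68
tcp_pos: [0.4489, 0.1806, 0.0074]
orientation: [[-0.009, 1.0, -0.0], [1.0, 0.009, -0.0], [-0.0, -0.0, -1.0]]
ft_force: [-0.1, 0.8, -3.4]
gripper_width: 0.233
t 34.83 tcp [0.4493 0.1807 0.008 ] shift [-0.0008  0.0106  0.0211]
tool y heading 0.5255137173194961 tilt 0.11079486778999281 F [-0.2548 -0.4908 -4.018 ] g 0.2311298775594325
wz (tool, down): 0.02551371731949814
[0.3511 0.5047 0.004 ] [0.5267 0.5104 0.004 ]
```

View pics/w21.png

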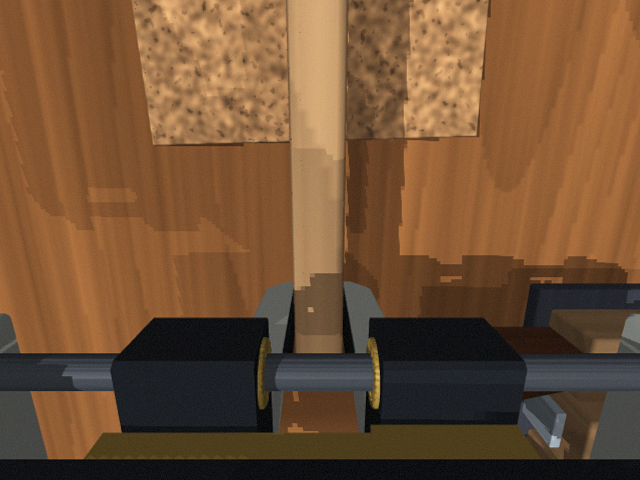

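View pics/t21c.png

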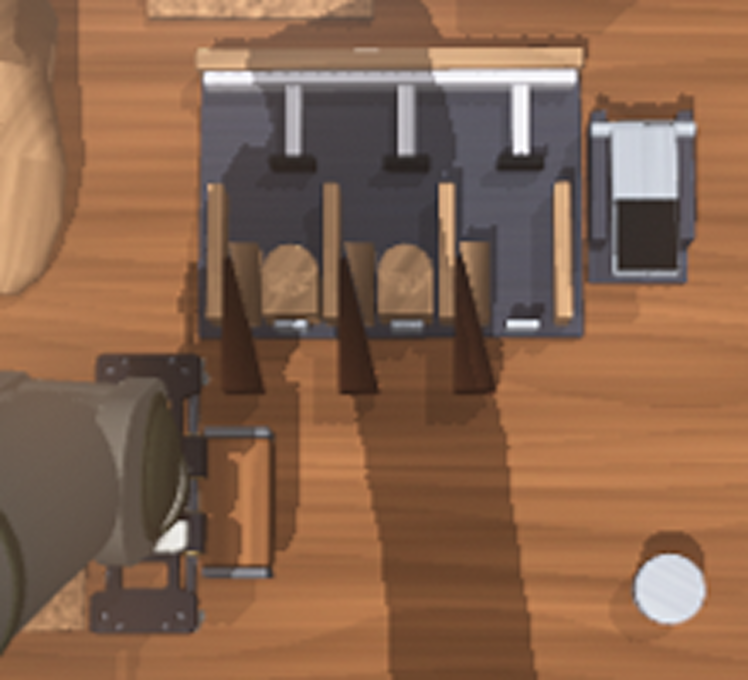

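View pics/s21c.png

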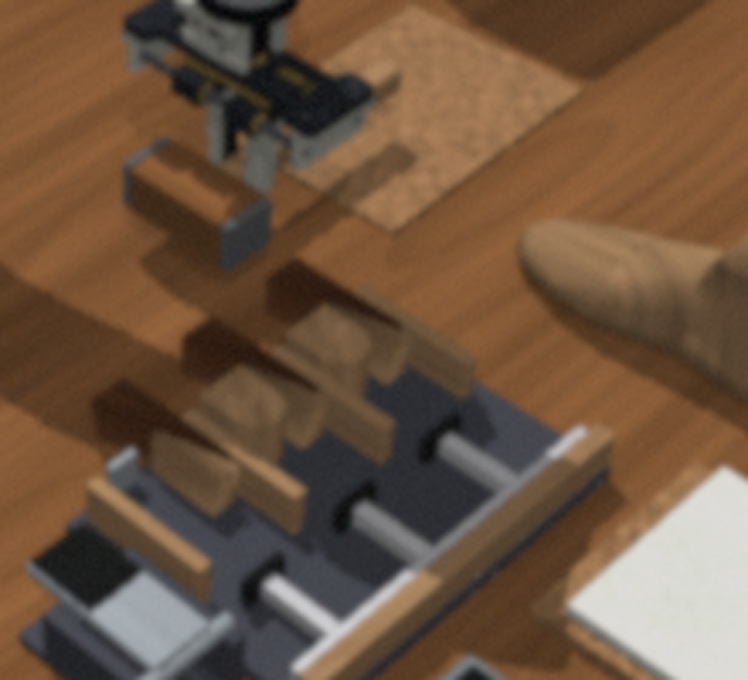

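```bash
python3 -m pendant '0 0 0.014 0 0 0 0;0 0 0.007 0 0 0 0;0 0.015 0 0 0 0 0;0 0.01 0 0 0 0 0;0 0 0 0 0 0 0' 60
python3 -m pendant '0 0.006 0 0 0 0 0;0 0.006 0 0 0 0 0;0 0.006 0 0 0 0 0;0 0 0 0 0 0 0'
```

```text
time_s: 35.25
tcp_pos: [0.4769, 0.1806, -0.0136]
orientation: [[-0.008, 1.0, 0.004], [1.0, 0.008, 0.001], [0.001, 0.004, -1.0]]
ft_force: [0.5, -1.1, -2.8]
gripper_width: 0.23
time_s: 35.58
tcp_pos: [0.4918, 0.1804, -0.014]
orientation: [[-0.009, 1.0, -0.001], [1.0, 0.009, -0.0], [-0.0, -0.001, -1.0]]
ft_force: [-1.5, -1.2, -3.8]
gripper_width: 0.234
```

```bash
python3 -m pendant '0 0.006 0 0 0 0 0;0 0.006 0 0 0 0 0;0 0 0 0 0 0 0'
python3 -c "
from h import *
move([0.46,0.18,-.013],.5);im,_=snap('top','t22');crop(im,200,120,420,320,3.4,'t22c')"
```

```text
time_s: 35.83
tcp_pos: [0.5038, 0.1804, -0.0141]
orientation: [[-0.009, 1.0, -0.0], [1.0, 0.009, -0.0], [-0.0, -0.0, -1.0]]
ft_force: [-1.8, 0.3, -3.7]
gripper_width: 0.235
t 35.83 tcp [ 0.5038  0.1804 -0.0141] shift [-0.     -0.0438 -0.0011]
tool y heading 0.4968990707118382 tilt 0.026427956124492957 F [-1.8236  0.297  -3.7131] g 0.23450113444365508
wz (tool, down): -0.0031009292881662986
```

View pics/t22c.png

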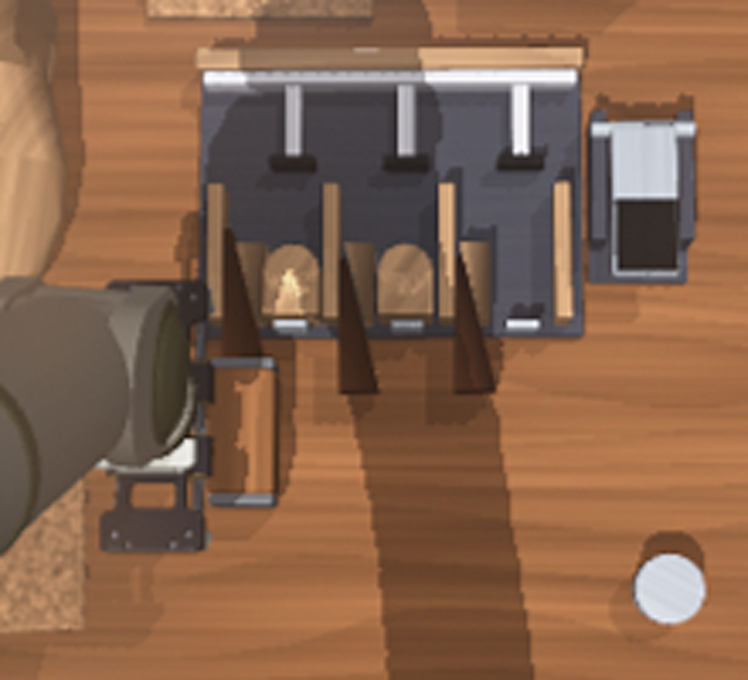

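```bash
python3 -m pendant '0 0.006 0 0 0 0 0;0 0.005 0 0 0 0 0;0 0 0 0 0 0 0'
python3 -m pendant '0 0.005 0 0 0 0 0;0 0.004 0 0 0 0 0;0 0 0 0 0 0 0'
python3 -m pendant '0 0.003 0 0 0 0 0;0 0 0 0 0 0 0'
```

```text
time_s: 36.13
tcp_pos: [0.5135, 0.1805, -0.0142]
orientation: [[-0.009, 1.0, -0.003], [1.0, 0.009, -0.0], [-0.0, -0.003, -1.0]]
ft_force: [-5.5, 0.3, -2.9]
gripper_width: 0.233
time_s: 36.38
tcp_pos: [0.5161, 0.1808, -0.0149]
orientation: [[-0.01, 1.0, -0.013], [1.0, 0.01, -0.0], [-0.0, -0.013, -1.0]]
ft_force: [-18.8, 2.1, 2.5]
gripper_width: 0.234
time_s: 36.55
tcp_pos: [0.5168, 0.181, -0.0151]
orientation: [[-0.01, 1.0, -0.017], [1.0, 0.01, -0.0], [-0.0, -0.017, -1.0]]
ft_force: [-24.4, 3.4, 8.3]
gripper_width: 0.228
```

```bash
python3 -m pendant '0 0 0 0 0 0 0;0 -0.01 0 0 0 0 0;0 -0.03 0 0 0 0 0;0 -0.03 0 0 0 0 0;0 0 0 0 0 0 0;0 0 0 0 0 0 0'
python3 -c "
from h import *
move([0.46,0.18,-.013],.5);im,_=snap('top','t23');crop(im,255,160,345,240,8,'t23c');im,_=snap('scene','s23');crop(im,300,150,520,350,3.4,'s23c')"
```

```text
time_s: 37.05
tcp_pos: [0.4559, 0.1802, -0.0138]
orientation: [[-0.01, 1.0, 0.0], [1.0, 0.01, 0.0], [0.0, 0.0, -1.0]]
ft_force: [0.5, 0.7, -4.7]
gripper_width: 0.234
t 37.05 tcp [ 0.4559  0.1802 -0.0138] shift [-0.0002  0.004  -0.0008]
tool y heading 0.5662645064960724 tilt 0.0033582342851575767 F [ 0.5196  0.6527 -4.7038] g 0.2338245640308796
wz (tool, down): 0.06626450649606852
```

View pics/t23c.png

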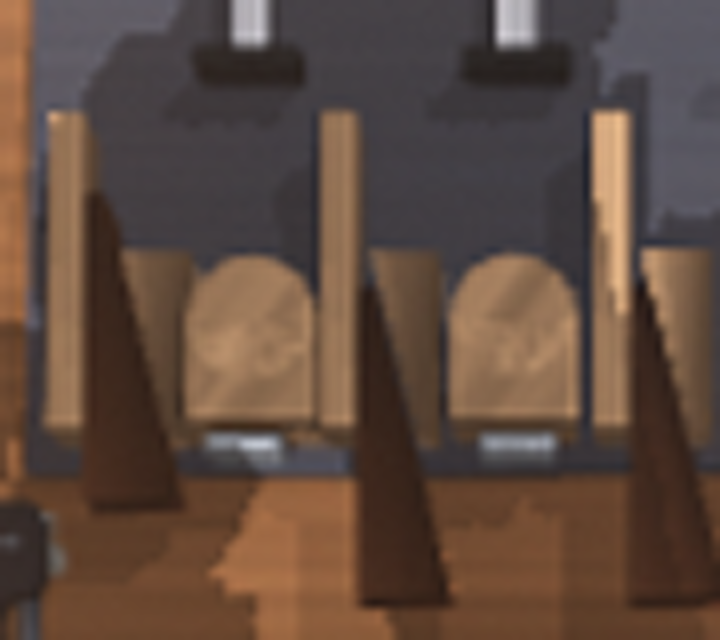

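View pics/s23c.png

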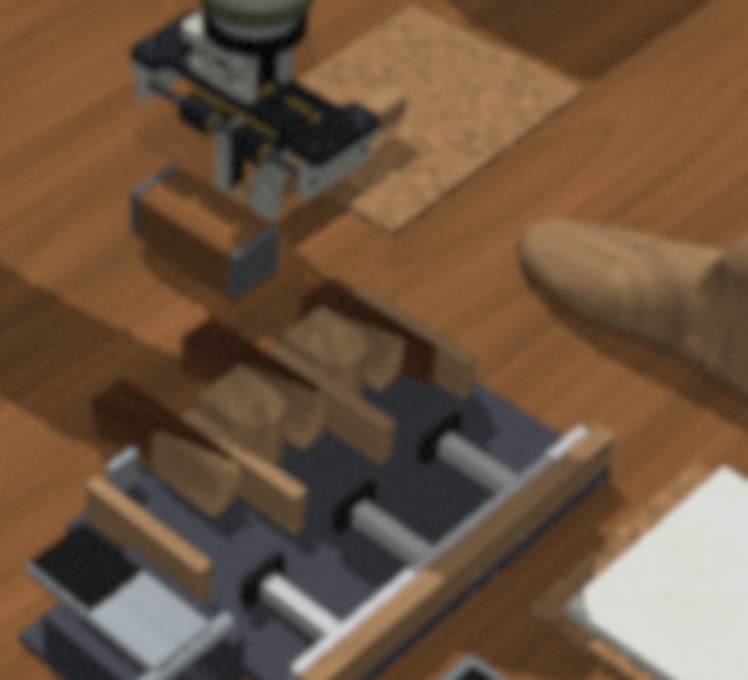

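```bash
python3 -m pendant '-0.03 0 0 0 0 0 0;-0.03 0 0 0 0 0 0;-0.028 0 0 0 0 0 0;0 0 0 0 0 0 0;0 0.012 0 0 0 0 0;0 0.012 0 0 0 0 0;0 0.008 0 0 0 0 0;0 0 0 0 0 0 0'
python3 -c "
from h import *
move([0.46,0.0925,-.013],.5);im,_=snap('top','t24');crop(im,220,160,360,290,5,'t24c')"
```

```text
time_s: 37.82
tcp_pos: [0.4916, 0.0921, -0.0142]
orientation: [[-0.008, 1.0, 0.002], [1.0, 0.008, -0.0], [-0.0, 0.002, -1.0]]
ft_force: [-0.4, 0.2, -3.2]
gripper_width: 0.235
t 37.82 tcp [ 0.4916  0.0921 -0.0142] shift [ 0.0007 -0.0316 -0.0012]
tool y heading 0.45168788781567765 tilt 0.09947735463997444 F [-0.4418  0.2352 -3.2403] g 0.2352339399095837
wz (tool, down): -0.048312112184319744
```

View pics/t24c.png

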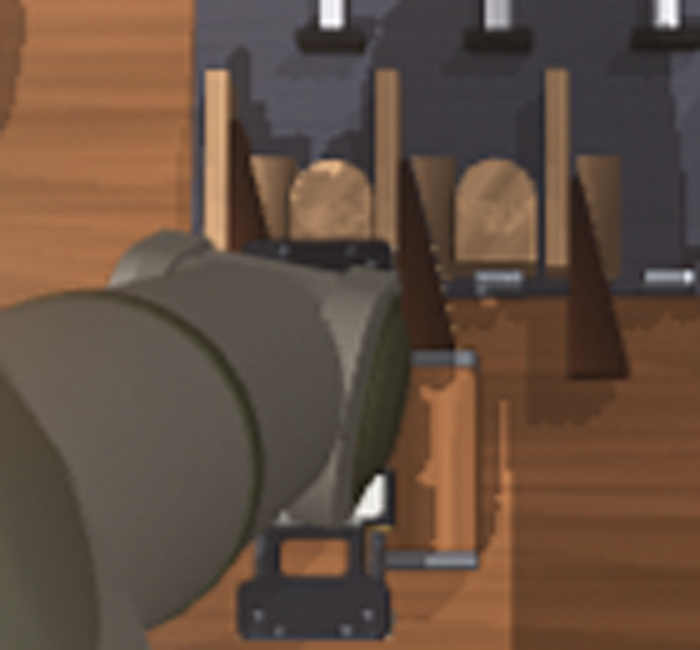

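```bash
python3 -m pendant '0 0.006 0 0 0 0 0;0 0.006 0 0 0 0 0;0 0.005 0 0 0 0 0;0 0 0 0 0 0 0'
python3 -m pendant '0 0.004 0 0 0 0 0;0 0.003 0 0 0 0 0;0 0 0 0 0 0 0'
python3 -m pendant '0 0.003 0 0 0 0 0;0 0 0 0 0 0 0'
```

```text
time_s: 38.2
tcp_pos: [0.5069, 0.0927, -0.0142]
orientation: [[-0.009, 1.0, -0.0], [1.0, 0.009, -0.0], [-0.0, -0.0, -1.0]]
ft_force: [-1.4, 0.2, -3.9]
gripper_width: 0.232
time_s: 38.45
tcp_pos: [0.5138, 0.0927, -0.0142]
orientation: [[-0.009, 1.0, 0.0], [1.0, 0.009, -0.0], [-0.0, 0.0, -1.0]]
ft_force: [-3.4, -0.4, -4.6]
gripper_width: 0.23
time_s: 38.62
tcp_pos: [0.5167, 0.0927, -0.0141]
orientation: [[-0.009, 1.0, -0.0], [1.0, 0.009, 0.0], [0.0, -0.0, -1.0]]
ft_force: [-2.9, -0.3, -5.2]
gripper_width: 0.233
```

```bash
python3 -m pendant '0 0.003 0 0 0 0 0;0 0.002 0 0 0 0 0;0 0 0 0 0 0 0'
python3 -m pendant '0 0.003 0 0 0 0 0;0 0.002 0 0 0 0 0;0 0 0 0 0 0 0'
python3 -m pendant '0 0.003 0 0 0 0 0;0 0 0 0 0 0 0'
```

```text
time_s: 38.87
tcp_pos: [0.5185, 0.0929, -0.0143]
orientation: [[-0.009, 1.0, -0.005], [1.0, 0.009, 0.0], [0.0, -0.005, -1.0]]
ft_force: [-10.5, 0.9, 0.5]
gripper_width: 0.232
time_s: 39.12
tcp_pos: [0.5202, 0.0932, -0.0146]
orientation: [[-0.009, 1.0, -0.011], [1.0, 0.009, 0.001], [0.001, -0.011, -1.0]]
ft_force: [-16.3, 2.4, 2.7]
gripper_width: 0.233
time_s: 39.28
tcp_pos: [0.5213, 0.0933, -0.0147]
orientation: [[-0.009, 1.0, -0.014], [1.0, 0.009, 0.001], [0.001, -0.014, -1.0]]
ft_force: [-23.1, 2.9, 8.4]
gripper_width: 0.231
```

```bash
python3 -m pendant '0 -0.015 0 0 0 0 0;0 -0.01 0 0 0 0 0;0 0 0 0 0 0 0;0 0.01 0 0 0 0 0;0 0.012 0 0 0 0 0;0 0 0 0 0 0 0;0 0 0 0 0 0 0'
python3 -m pendant '0 0.003 0 0 0 0 0;0 0.001 0 0 0 0 0;0 0 0 0 0 0 0'
python3 -m pendant '0 -0.015 0 0 0 0 0;0 -0.03 0 0 0 0 0;0 -0.03 0 0 0 0 0;0 0 0 0 0 0 0;0 0 0 0 0 0 0;0 0 0 0 0 0 0'
python3 -c "
from h import *
move([0.46,0.0925,-.013],.5);im,_=snap('top','t25');crop(im,255,160,345,240,8,'t25c')"
```

```text
time_s: 39.87
tcp_pos: [0.5213, 0.0933, -0.0148]
orientation: [[-0.009, 1.0, -0.011], [1.0, 0.009, 0.001], [0.001, -0.011, -1.0]]
ft_force: [-17.9, 2.4, 2.8]
gripper_width: 0.234
time_s: 40.12
tcp_pos: [0.5218, 0.0936, -0.0149]
orientation: [[-0.009, 1.0, -0.017], [1.0, 0.009, 0.001], [0.002, -0.017, -1.0]]
ft_force: [-26.2, 3.6, 8.8]
gripper_width: 0.233
time_s: 40.62
tcp_pos: [0.4588, 0.0924, -0.0139]
orientation: [[-0.009, 1.0, 0.004], [1.0, 0.009, 0.0], [0.0, 0.004, -1.0]]
ft_force: [0.2, -0.5, -4.5]
gripper_width: 0.23
t 40.62 tcp [ 0.4588  0.0924 -0.0139] shift [ 0.      0.0012 -0.0009]
tool y heading 0.49920753670742085 tilt 0.22275028131394073 F [ 0.1994 -0.4733 -4.5419] g 0.23036127847881194
wz (tool, down): -0.000792463292583534
```

View pics/t25c.png

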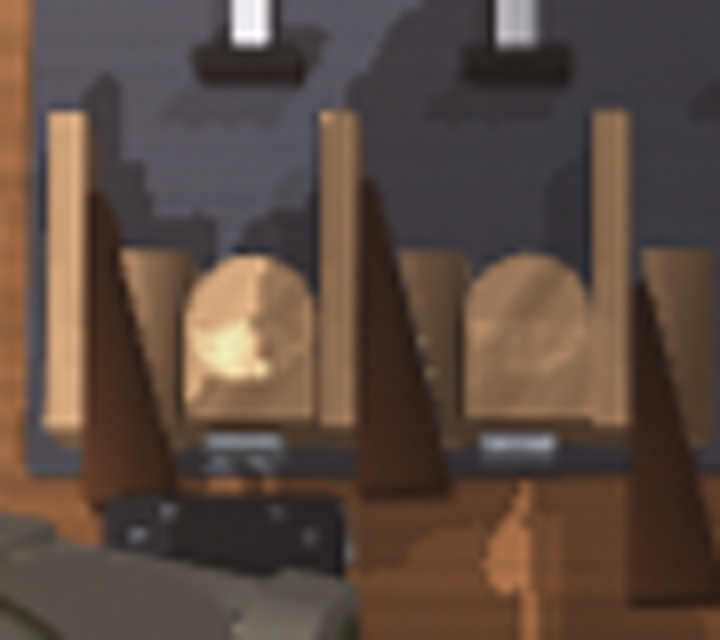

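```bash
python3 -m pendant '0.03 0 0 0 0 0 0;0.03 0 0 0 0 0 0;0.028 0 0 0 0 0 0;0 0.02 0 0 0 0 0;0 0.02 0 0 0 0 0;0 0.012 0 0 0 0 0;0 0 0 0 0 0 0'
python3 -m pendant '0 0.004 0 0 0 0 0;0 0.003 0 0 0 0 0;0 0 0 0 0 0 0'
python3 -m pendant '0 0.003 0 0 0 0 0;0 0 0 0 0 0 0;0 0 0 0 0 0 0'
```

```text
time_s: 41.25
tcp_pos: [0.5113, 0.1815, -0.0139]
orientation: [[-0.009, 1.0, 0.005], [1.0, 0.009, 0.001], [0.0, 0.005, -1.0]]
ft_force: [0.1, 0.4, -4.9]
gripper_width: 0.229
time_s: 41.5
tcp_pos: [0.5125, 0.1806, -0.0143]
orientation: [[-0.009, 1.0, -0.002], [1.0, 0.009, -0.0], [0.0, -0.002, -1.0]]
ft_force: [-3.5, 1.2, -4.6]
gripper_width: 0.234
time_s: 41.75
tcp_pos: [0.5133, 0.1807, -0.0144]
orientation: [[-0.009, 1.0, -0.005], [1.0, 0.009, 0.0], [0.0, -0.005, -1.0]]
ft_force: [-7.9, 0.6, -0.3]
gripper_width: 0.231
```

```bash
python3 -m pendant '0 0.004 0 0 0 0 0;0 0.003 0 0 0 0 0;0 0 0 0 0 0 0;0 0 0 0 0 0 0'
python3 -m pendant '0 -0.02 0 0 0 0 0;0 -0.03 0 0 0 0 0;0 -0.03 0 0 0 0 0;0 0 -0.03 0 0 0 0;0 0 -0.03 0 0 0 0;0 0 -0.03 0 0 0 0;0 0 0 0 0 0 0;0 0 0 0 0 0 0'
python3 -c "
from h import *
move([0.443,0.38,.08],.5);im,_=snap('top','t26');crop(im,100,120,380,320,2.7,'t26c');im,_=snap('wrist','w26')"
```

```text
time_s: 42.08
tcp_pos: [0.5157, 0.1809, -0.0149]
orientation: [[-0.01, 1.0, -0.013], [1.0, 0.01, -0.0], [0.0, -0.013, -1.0]]
ft_force: [-18.2, 2.6, 1.7]
gripper_width: 0.237
time_s: 42.75
tcp_pos: [0.4446, 0.1806, 0.0771]
orientation: [[-0.01, 1.0, 0.004], [1.0, 0.01, 0.002], [0.002, 0.004, -1.0]]
ft_force: [-0.1, 1.2, -5.1]
gripper_width: 0.23
t 42.75 tcp [0.4446 0.1806 0.0771] shift [ 0.1994  0.0003 -0.0025]
tool y heading 0.5463330776005806 tilt 0.2292158149893429 F [-0.0768  1.223  -5.0822] g 0.2299174022113937
wz (tool, down): 0.04633307760057903
```

View pics/t26c.png

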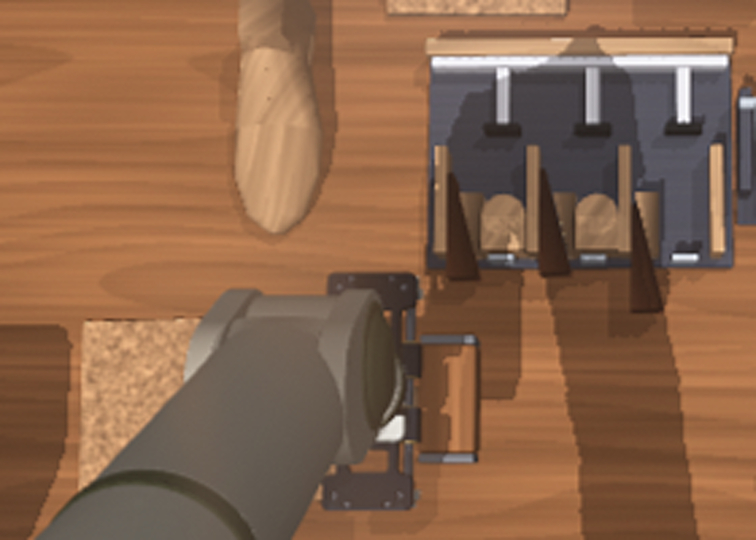

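View pics/w26.png

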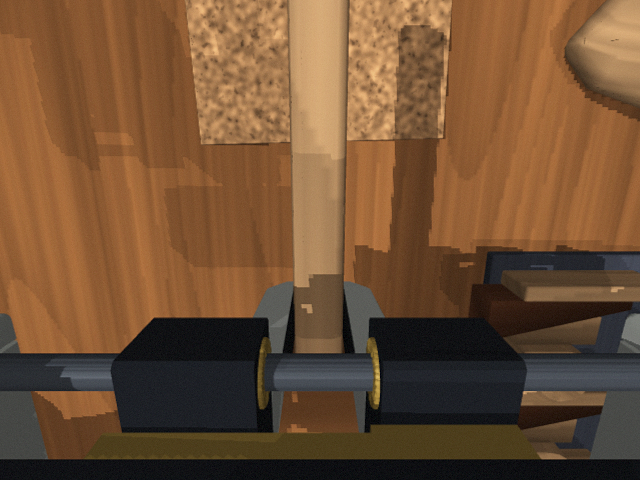

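Run:
```python
from h import *
_,W=load("w26");print(onz(W,201,143,.004),onz(W,444,137,.004))
move([.4425,.362,.08],.5)
```

```text
[0.3576 0.2571 0.004 ] [0.537 0.263 0.004]
t 42.85 tcp [0.4433 0.1801 0.0753] shift [ 0.1819  0.0009 -0.0047]
tool y heading 0.5402070710681911 tilt 0.010577773950026032 F [-0.3733  0.5998 -4.5155] g 0.23152338220902377
wz (tool, down): 0.04020707106819543
```

```bash
python3 -m pendant '0.036 0 0 0 0 0 0;0.036 0 0 0 0 0 0;0.036 0 0 0 0 0 0;0.036 0 0 0 0 0 0;0.038 0 0 0 0 0 0;0 0 0 0 0 0 0;0 0 0 0 0 0 0;0 0 0 0 0 0 0'
python3 -m pendant '0 0 0.03 0 0 0 0;0 0 0.03 0 0 0 0;0 0 0.02 0 0 0 0;0 0 0.01 0 0 0 0;0 0 0 0 0 0 0;0 0 0 0 0 0 0'
```

```text
time_s: 43.52
tcp_pos: [0.4413, 0.3608, 0.0742]
orientation: [[-0.009, 1.0, -0.002], [1.0, 0.009, -0.003], [-0.002, -0.002, -1.0]]
ft_force: [1.2, -1.1, -3.5]
gripper_width: 0.233
time_s: 44.02
tcp_pos: [0.4425, 0.3606, -0.0142]
orientation: [[-0.007, 1.0, -0.001], [1.0, 0.007, -0.001], [-0.001, -0.001, -1.0]]
ft_force: [-0.1, -0.1, -3.1]
gripper_width: 0.234
```

```bash
python3 -m pendant '0 0 0.004 0 0 0 0;0 0 0.003 0 0 0 0;0 0 0 0 0 0 0;0 0 0 0 0 0 0'
```

```text
time_s: 44.35
tcp_pos: [0.4422, 0.3623, -0.0206]
orientation: [[-0.009, 1.0, 0.001], [1.0, 0.009, 0.001], [0.001, 0.001, -1.0]]
ft_force: [-0.5, 0.4, -4.1]
gripper_width: 0.233
```

```bash
python3 -m pendant '0 0 0.002 0 0 0 0;0 0 0 0 0 0 0;0 0 0 0 0 0 0'
python3 -m pendant '0 0 0.001 0 0 0 0;0 0 0 0 0 0 0;0 0 0 0 0 0 0'
```

```text
time_s: 44.6
tcp_pos: [0.4421, 0.3621, -0.023]
orientation: [[-0.009, 1.0, 0.0], [1.0, 0.009, 0.0], [0.0, 0.0, -1.0]]
ft_force: [-0.2, 0.0, -3.9]
gripper_width: 0.232
time_s: 44.85
tcp_pos: [0.4421, 0.3622, -0.0233]
orientation: [[-0.009, 1.0, 0.0], [1.0, 0.009, 0.001], [0.001, 0.0, -1.0]]
ft_force: [-1.5, -0.0, 6.7]
gripper_width: 0.231
```

```bash
python3 -m pendant '0 0 -0.0005 0 0 0 40;0 0 0 0 0 0 60;0 0 0 0 0 0 80;0 0 0 0 0 0 80;0 0 0 0 0 0 80;0 0 -0.02 0 0 0 90;0 0 -0.03 0 0 0 100;0 0 -0.04 0 0 0 100'
python3 -m pendant '-0.01 0 -0.04 0 0 0 100;-0.02 0 -0.04 0 0 0 100;-0.04 0 -0.03 0 0 0 100;-0.04 0 0 0 0 0 100;-0.04 0 0 0 0 0 100;0 0 0 0 0 0 100;0 0 0 0 0 0 100'
python3 -c "
from h import *
im,_=snap('wrist','w27');im,_=snap('scene','s27');im,_=snap('top','t27');move([0,0,0])"
```

```text
time_s: 45.52
tcp_pos: [0.441, 0.3607, 0.0655]
orientation: [[-0.009, 1.0, -0.003], [1.0, 0.009, -0.003], [-0.003, -0.003, -1.0]]
ft_force: [-0.3, 0.2, -0.1]
gripper_width: 0.754
time_s: 46.1
tcp_pos: [0.4434, 0.218, 0.1693]
orientation: [[-0.005, 1.0, 0.0], [1.0, 0.005, 0.001], [0.001, 0.0, -1.0]]
ft_force: [0.8, 0.2, 0.1]
gripper_width: 0.999
t 46.25 tcp [0.4434 0.2211 0.1686] shift [-0.2166 -0.4457  0.1685]
tool y heading 0.5815902679717316 tilt 0.012866159141750997 F [-0.4436  0.3119 -0.5333] g 1.0001054425428895
```

View pics/w27.png

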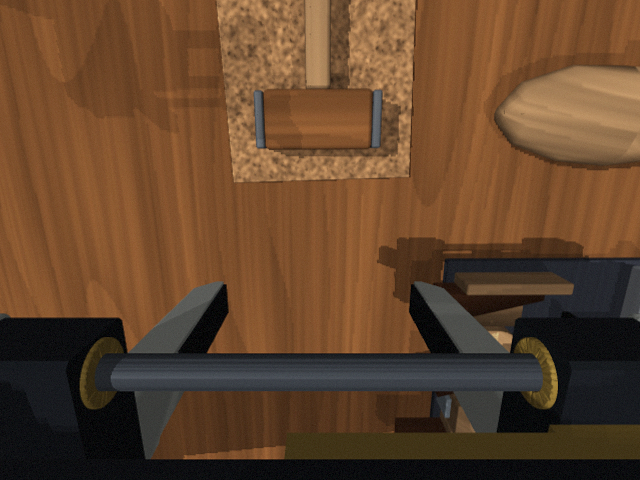

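View pics/s27.png

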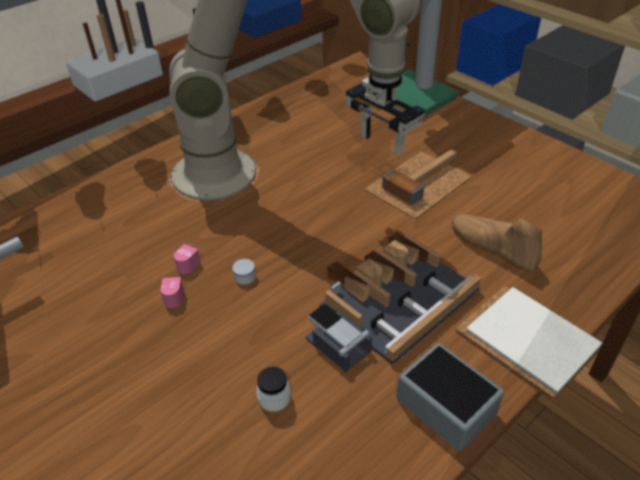

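```bash
python3 -m pendant '-0.025 0.03 0 0 0 0 100;-0.025 0.03 0 0 0 0 100;-0.025 0.03 0 0 0 0 100;-0.025 0.03 0 0 0 0 100;-0.025 0.02 0 0 0 0 100;-0.02 0.02 0 0 0 0 100;0 0 0 0 0 0 100;0 0 0 0 0 0 100'
python3 -c "
from h import *
im,_=snap('wrist','w28');crop(im,200,90,440,300,3.3,'w28c')"
```

```text
time_s: 46.92
tcp_pos: [0.6054, 0.0762, 0.1678]
orientation: [[-0.008, 1.0, -0.001], [1.0, 0.008, -0.001], [-0.001, -0.001, -1.0]]
ft_force: [-0.1, 0.3, -0.6]
gripper_width: 0.997
```

View pics/w28c.png

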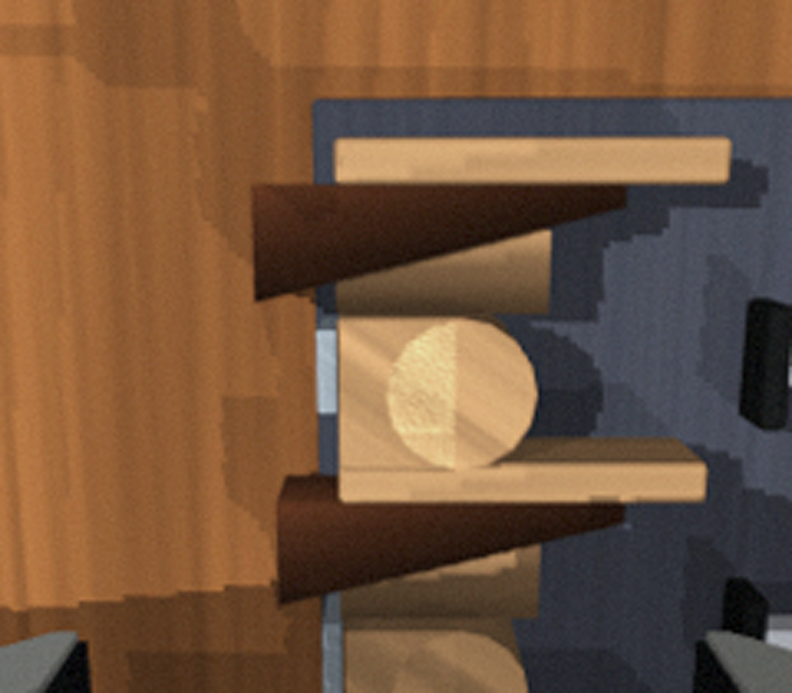

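Run:
```python
from h import *
_,W=load("w28"); w=lambda x,y:(200+(x-1.2)/3.3,90+(y-1.2)/3.3)
print(onz(W,*w(255,240),.047),onz(W,*w(279,603),.047))
print(sense()["ft_force"])
```

```text
[0.5694 0.1368 0.047 ] [0.5739 0.0332 0.047 ]
[-0.2164  0.5132 -0.0918]
```

```bash
python3 -c "
from cell import *
print(sign_off())"
```

```text
the job is handed in; nothing more can be done
None
```

I handed the job in at about 47 s of robot time with every step done. `sign_off()` reports no verdict, so the results below come from my own checks.

- **Blocks:** only two tan heel blocks were there. They now stand in bays 3 and 2 with their flat faces against the front stops. The pink look-alikes, shoe last, glue jar and tack tin were not touched.
- **Treadle:** I pressed it until the force jumped to about 30 N, against 12 N expected at the stop, so it was on its stop. I then let it come up, and the camera showed both blocks squared up and the pusher back.
- **Wedges:** I drove them in by pushing with the mallet head rather than with sharp taps. Each was pushed twice and held firm, the first pushes at 23–24 N and the second at 18 N (wedge 3) and 26 N (wedge 2). Measured afterwards, wedge 3 is at about 0.032 m and wedge 2 at about 0.035 m, and the jaws are tight against the blocks.
- **Mallet:** it lies on its mat, with the head fully on the cork and the handle's end overhanging the edge as it did at the start. The gripper is clear of everything.

**Checks that disagreed:**
- The real fingertips end about 33 mm above the stated tool point. My first grasp therefore closed above the block and missed it, and I corrected for that afterwards.
- The top camera read about 3 mm off the wrist camera, so I went by the wrist camera.
- Wedge 3's 0.032 m is the low end of the range given. The text implies a 42 mm block there, but I measured that block at about 40.5 mm across. I can't say which of the three heels each block is.

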